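# Draw the maroon deposit tin out of the deep rack with the pull hook

### The arm

A 6-joint arm with a two-finger parallel gripper is mounted at the origin on the work surface. World frame = base frame: x ahead of the robot, y to its left, z up, the work surface at z = 0. Lengths are in m, angles in rad, forces in N, time in s.
With the tool pointing down it reaches from about 0.3 to 0.775 m from the base axis. Payload 14.6 kg.
Tool frame: the origin (TCP) lies at the very end of the fingers, on their centre line; the grasp point (between the pads) lies 19 mm behind it; y points along the fingers, z is the direction in which the jaws open and shut, and the axes are right-handed (so a half turn about y gives the same grasp; the last joint's range is limited). The gripper opens to 94 mm and grips with 3 to 60 N. Pads are 16 mm wide; open, the fingers measure 119 mm over their backs; the gripper's body (75 mm by 177 mm) begins 78 mm behind the grasp point.
Start: joints at [-0.067, 0.3, 1.521, -0, 1.321, -0.067], TCP at [0.55, -0, 0.205] pointing down, gripper open.
Joint ranges: [-3.03, 3.03], [-0.79, 2.21], [0.23, 2.52], [-1.04, 4.18], [0, 3.07], [-2.55, 2.55]. Speed limits (rad/s): [2.22, 2.22, 2.57, 3.14, 3.14, 3.14].

### API

Orientations are given as [roll, pitch, yaw] about the fixed x, y, z axes, in that order (R = Rz(yaw) Ry(pitch) Rx(roll)).
In Python, from station import get_obs, camera, hand_in, masks_of gives the robot as it stands.
- The arm moves only by the shell command python3 -m jog 'ROWS' [FORCE]. ROWS is text: rows parted by semicolons, each of 7 numbers parted by spaces: the shift along the world's x, y, z in mm, then the turn, a rotation vector about the world's x, y, z in degrees, then the closure, from 0 (fully open) to 1 (shut). A call has 1 to 10 rows; each row is the pose to reach, as a shift and turn from the pose measured when the call began; what a row does not reach only later rows make up. A row lasts 1/12 s, in which the tool goes at most 41.7 mm and 7.16 degrees, less where a joint would pass 70% of its speed; a pose out of reach is approached as far as the arm can. A call with a gripper value outside its range is refused whole. The fingers move at their own pace and stop on an object; FORCE is the grip in N (left out, the last holds). Time passes only in rows, so rows that repeat a pose let the fingers close. It gives the time, the measured TCP pose, the force and the opening at its end, in the units of the state.
- get_obs(): the state, without advancing time (a new reading comes with each control period).
- camera(name): name is "scene" or "side" or "wrist"; returns a dict with "img" (400x640x3 uint8, red, green, blue), "range_z" (400x640 float32, m along the optical axis (not along the pixel's ray), 0 where there is no reading), "fx", "fy", "cx", "cy" (pixels), "rvec" (rotation vector, rad) and "tvec" (3), from world to camera coordinates, as OpenCV has them. Camera axes: x right, y down, z forward; pixel columns grow to the right and rows downward; lengths in m; the calibration is good to about 2 mm. A picture is of the moment at which its call begins.
- hand_in(): hands the job in, once; it reports no verdict.
Trained networks look in the newest picture that a camera, given by its name, has taken for a name from the list of things; names that differ only in an ending like _2 or _b are one class to them, and where a whole thing is asked for, a point or a joint stands for the part that bears it (a point fixed in the world has none). Each returns a list of dicts, best first, with "conf" (0 to 1); they miss things now and then, are a little off and sometimes report something else, mostly with a low value. They report only what shows in the picture. A call takes as long as a camera call. They do not tell look-alikes from the thing itself.
- masks_of(thing, camera): "mask" (400x640 bool, what is visible of it) and "extent" ([left, top, right, bottom] in pixels, round what is visible of it).
The state is a dict: "time_s": time; "qpos": joint angles; "joint_vel": joint speeds; "tau": joint torques, N m; "ee_pos": TCP position; "eef_rot": TCP orientation; "force": force on the tool from outside, world axes, zero at the start; "moment": the same for the moment, N m; "grip_width": finger opening in m.
Only numpy, scipy, OpenCV 4.12 (cv2) and the standard library are available. Lean on these libraries where they do the work, as an engineer would, in place of code of your own. Each camera call takes 0.05 s, during which the arm holds its last target.

### The job

Take the pull hook from its rest, drop its tip into the trough behind the front wall of the maroon tin, and with the hook alone (gripper never on the tin) draw the tin steadily forward until it stands square and firmly home against the brass stop bar. Feel for the bar: pull the tin up firm against it, but do not bang or haul it there, and keep the pull below 18 N throughout. Then unhook, lay the hook back in its rest and let go, with the tin still home and everything else left where it was.

Things in the scene. Friction and masses are not known exactly. Their poses are not given: they have to be found in the camera images.
- hook: Pull hook, 0.17 kg, lying tip down in its rest. Wooden handle with brass ends (108 mm long, x -56 to 52; wood 18 wide, 24 high), then a flat steel bar 16 wide, 5 thick, and a flat tip 18 wide, 5 thick, turned straight down. Origin: middle of the handle; x along the bar to the tip, z up. Tip centred at x = 145, its pulling face (to the handle) at 142.5; balance point at x = 17 mm.
- hook_tip (a point): Middle of the lower end of the hook's tip, at (145, 0, -34) mm in the hook's frame.
- rest: Fixed wooden rest, left or right of the rack: foot 165 x 60 x 12 mm, two flared forks 12 thick, under the handle (x = -35) and the bar (x = 80 mm), 3 mm play each side. Origin on the table under the lying hook's handle middle, x to the hook's tip. The lying hook's origin is 62 mm above it, same axes. The handle between the forks is free to grip from above by its sides.
- rack: Fixed two-bay rack, 340 deep (x), 312 wide (y). Origin on the table under its centre, x away from the robot into the bays; bays centred at y = +75 and -75 mm, 145 clear. Base board 12 thick, x -170 to 170; bay side rails 26 high on it. Over it a shelf of steel rods, x -109 to 169 mm, underside 164 mm above the table: the board's front 61 mm stick out before the shelf.
- board_edge (a point): Middle of the base board's front edge, top, at (-170, 0, 12) mm in the rack's frame; axes as the rack's. A straight brass stop bar (bar_c0), 18 mm high, 290 long, is screwed across the board parallel to this edge, its rear face anywhere from 20 to 50 mm behind this point: reset for each customer, not measured, to be found by feel. It does not give.
- tin: Maroon tin with hinged domed lid, 200 long (x), 118 wide, 92 mm high, 0.6 to 0.9 kg, loose in one bay, origin at x = -80 to -50 mm of the rack, maybe askew. Origin: foot of the front wall's outer face, middle; x into the bay, z up. Sliding it takes 3 to 7 N. Home: front face along the stop bar's rear face. Askew, one corner touches the bar first; pull on until it is square and firm.
- tin_rim (a point): Middle of the top of the maroon tin's front wall, at (3, 0, 50) mm in the tin's frame; axes as the tin's. The wall is 3 mm thick with a rolled rim, x = 0 to 6 in the tin's frame. Behind it an open trough, 112 mm wide, to x = 48, floor at z = 4 mm; then the tin's body rises to 60 and the shut lid to 92 mm.
- green_tin: The other tin, grey-green with a flat lid (71 mm high), otherwise like the maroon one, in the other bay. Leave alone. Origin and axes as for the maroon tin.
- watch: Gold pocket watch, 45 mm across, 13 high, in the leather tray (150 x 120 x 16 mm) on the side opposite to the hook's rest. Origin under its centre. Leave alone.
- brooch: Oval shell cameo brooch with a flower, 42 x 33 mm, 13 high, in the same tray. Origin under its centre. Leave alone.
- snuffbox: Pewter snuff box, 69 x 49 x 24 mm, on the table beside the rack. Origin under its centre. Leave alone.
- candlestick: Short silver candlestick, 80 mm across the foot, 112 high, on the table on the other side of the rack. Origin under its centre. Leave alone.
Mind the look-alikes: they are no part of the job. There is more than one size of the rest; the job needs the largest. Leave any green or turquoise look-alike of the hook alone.

How it is judged:
By the outcome, as a careful person would: the job done as asked, in the order asked, and still so for the second after the job is handed in, with the robot touching nothing.
It also fails if it takes over 70 s, if anything falls off the work surface, if the arm or the gripper's body presses on something with over 40 N, if the wrist force passes 120 N, or if a joint passes its speed limit or range.

## Working session

There is one attempt and no reset: what is moved stays moved. The work goes in short steps, Python scripts to look and compute and a shell command to move; the robot and the scene stay as the last step left them, time stands still between calls to the robot, and variables do not carry over. Pictures are saved under pics/ and viewed, and the job is handed in when it is done.

```bash
mkdir -p pics; ls; cat > h.py <<'E'
import numpy as np, cv2
from station import get_obs, camera, hand_in, masks_of
def save(n,img): cv2.imwrite('pics/'+n+'.png',cv2.cvtColor(img,cv2.COLOR_RGB2BGR))
def world(c):
    R=cv2.Rodrigues(np.array(c['rvec'],float))[0]; t=np.array(c['tvec'],float).ravel()
    v,u=np.mgrid[0:400,0:640]; z=c['range_z'].astype(float)
    P=np.stack([(u-c['cx'])/c['fx']*z,(v-c['cy'])/c['fy']*z,z],-1)
    W=(P-t)@R
    W[z<=0]=np.nan
    return W
E
python3 - <<'E'
from h import *
import pickle
for n in ['scene','side','wrist']:
    c=camera(n); save(n+'0',c['img']); pickle.dump(c,open(n+'0.pkl','wb'))
    for th in ['hook','rest','rack','tin','green_tin','hook_tip','tin_rim']:
        print(n,th,[(round(m['conf'],2),list(map(int,m['extent']))) for m in masks_of(th,n)])
print(get_obs())
E
```

```text
pics
scene hook [(0.77, [318, 187, 336, 224]), (0.73, [377, 158, 415, 185]), (0.62, [413, 188, 430, 237])]
scene rest [(0.76, [401, 191, 432, 236]), (0.72, [203, 212, 214, 226]), (0.68, [370, 203, 389, 231]), (0.65, [446, 186, 465, 213]), (0.49, [441, 251, 467, 276])]
scene rack [(0.67, [216, 210, 364, 350])]
scene tin [(0.85, [231, 258, 292, 332])]
scene green_tin [(0.93, [302, 258, 351, 337])]
scene hook_tip [(0.9, [416, 186, 434, 238]), (0.69, [316, 190, 337, 215])]
scene tin_rim [(0.87, [234, 258, 293, 333])]
side hook [(0.82, [201, 137, 246, 168]), (0.59, [249, 191, 319, 226]), (0.51, [275, 123, 308, 135])]
side rest [(0.77, [277, 131, 321, 150]), (0.72, [290, 155, 323, 170]), (0.72, [258, 112, 293, 124])]
side rack [(0.95, [346, 136, 506, 267]), (0.49, [389, 201, 480, 255])]
side tin [(0.75, [392, 201, 483, 254])]
side green_tin [(0.83, [382, 167, 459, 208]), (0.53, [320, 308, 346, 330]), (0.39, [277, 128, 313, 134])]
side hook_tip [(0.68, [200, 138, 246, 166]), (0.59, [280, 124, 309, 135]), (0.5, [388, 201, 480, 256])]
side tin_rim [(0.59, [389, 198, 479, 254]), (0.32, [294, 3
[... 278 characters left out ...]
tin_rim [(0.94, [425, 216, 637, 290])]
{'time_s': 1.2, 'qpos': array([-6.65609336e-02,  2.99907588e-01,  1.52098959e+00,  3.19887142e-05,
        1.32072931e+00, -6.66024472e-02]), 'joint_vel': array([-0.00109547, -0.00044179,  0.00107938, -0.00036885, -0.00038311,
        0.00039775]), 'tau': array([ 2.36409374e-03, -5.31663859e+01, -3.52916944e+01,  7.09515950e-02,
        2.12626113e-02,  3.45066712e-05]), 'ee_pos': array([5.49987107e-01, 2.78191273e-05, 2.05445824e-01]), 'eef_rot': array([-1.57082802e+00,  3.31765066e-05, -1.57076273e+00]), 'force': array([-0.29180809,  1.11064735, -0.50339072]), 'moment': array([-0.01959125, -0.05814827, -0.04151373]), 'grip_width': 0.09394271068134252}
```

View pics/scene0.png

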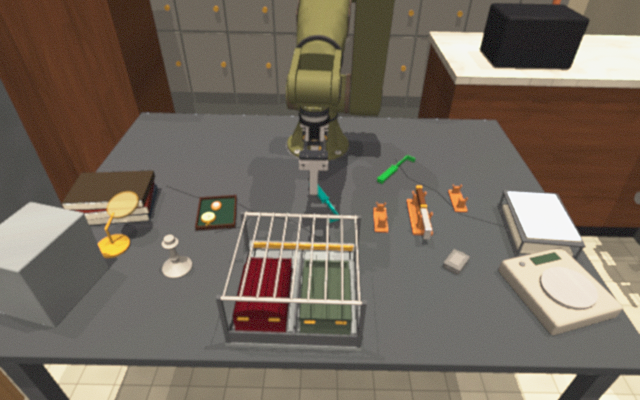

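View pics/side0.png

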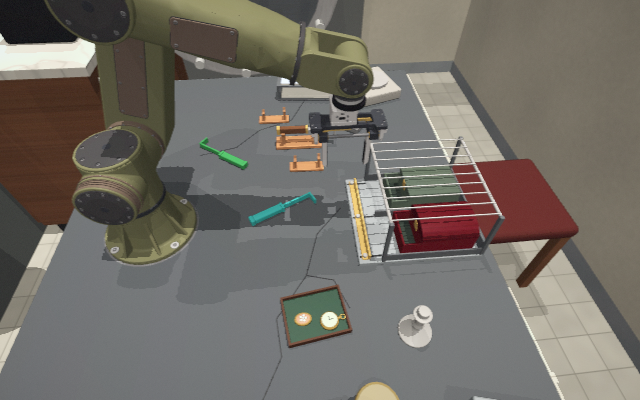

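View pics/wrist0.png

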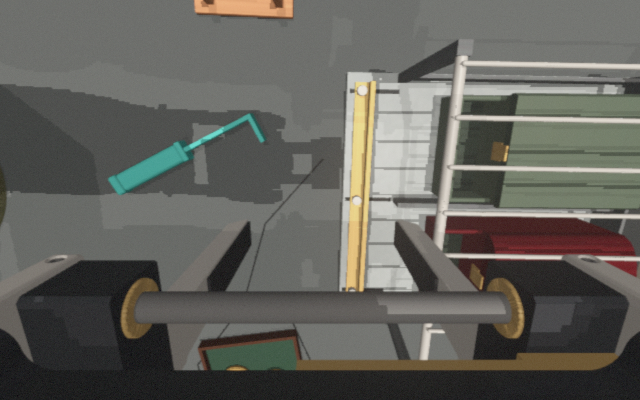

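```bash
python3 - <<'E'
from h import *
import pickle
c=pickle.load(open('scene0.pkl','rb'))
img=c['img'][170:300,290:490]; save('crop1',cv2.resize(img,None,fx=4,fy=4,interpolation=cv2.INTER_CUBIC))
c=pickle.load(open('side0.pkl','rb'))
img=c['img'][100:240,180:380]; save('crop2',cv2.resize(img,None,fx=4,fy=4,interpolation=cv2.INTER_CUBIC))
for n in ['scene','side','wrist']:
    c=pickle.load(open(n+'0.pkl','rb'));R=cv2.Rodrigues(np.array(c['rvec'],float))[0];print(n,-R.T@np.array(c['tvec']),R.T[:,2],c['fx'])
E
```

```text
scene [1.4536306  0.02363655 0.86077502] [-0.78080462  0.00207037 -0.62477184] 414.10272735473336
side [ 0.41975459 -0.68335645  0.86003575] [ 0.08293245  0.65766664 -0.74873013] 365.9741618776175
wrist [0.54992286 0.07362055 0.38423167] [ 8.03536384e-04 -2.53188030e-01 -9.67416754e-01] 292.5879843358372
```

View pics/crop1.png

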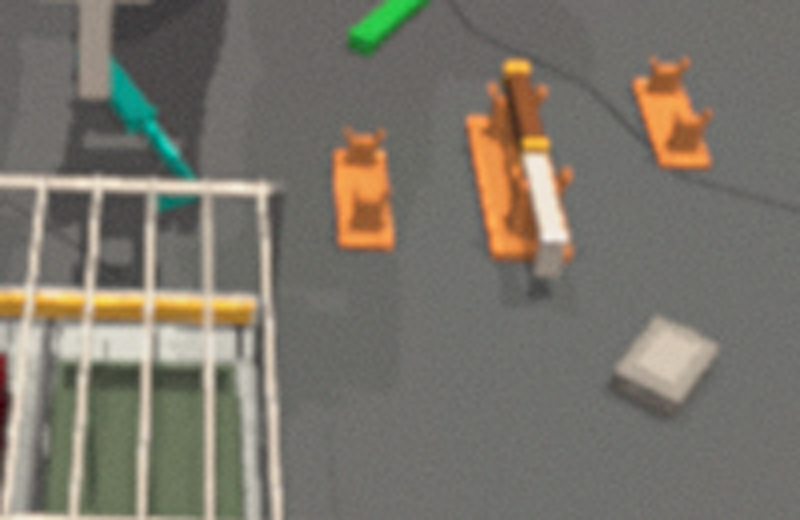

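View pics/crop2.png

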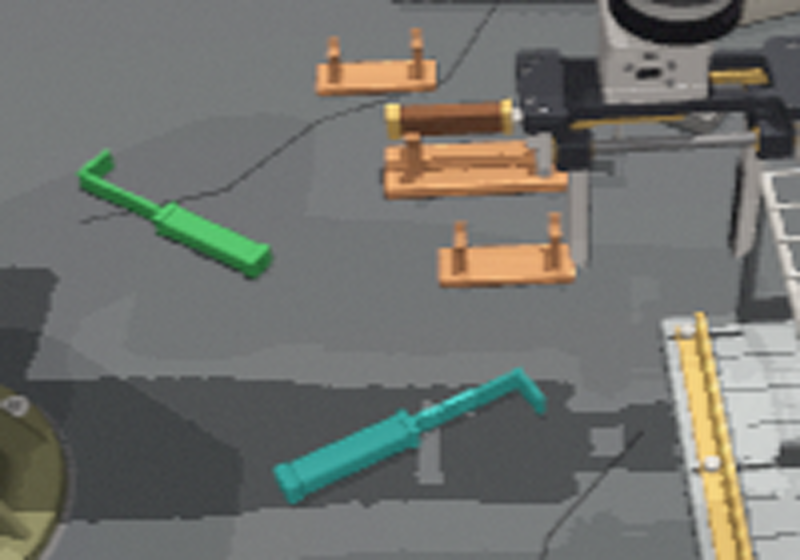

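```bash
python3 - <<'E'
from h import *
import pickle
for n,box in [('scene',(185,245,395,440)),('side',(110,150,255,330))]:
    c=pickle.load(open(n+'0.pkl','rb')); W=world(c); v0,v1,u0,u1=box
    S=W[v0:v1,u0:u1].reshape(-1,3); I=c['img'][v0:v1,u0:u1].reshape(-1,3).astype(int)
    m=(S[:,2]>0.015)&(S[:,2]<.15)&(S[:,1]>.1)
    print(n,m.sum()); 
    for a,b in [(.015,.05),(.05,.07),(.07,.1)]:
        q=S[(S[:,2]>a)&(S[:,2]<b)&(S[:,1]>.1)&(S[:,1]<.4)]; 
        if len(q): print(a,len(q),np.percentile(q,[2,50,98],axis=0).round(3).tolist())
# rack
c=pickle.load(open('scene0.pkl','rb'));W=world(c)
for th in ['rest','rack','tin','green_tin']: pass
E
```

```text
scene 601
0.015 202 [[0.378, 0.302, 0.015], [0.501, 0.32, 0.027], [0.572, 0.336, 0.049]]
0.05 256 [[0.38, 0.312, 0.051], [0.509, 0.326, 0.065], [0.572, 0.35, 0.069]]
0.07 143 [[0.374, 0.312, 0.071], [0.435, 0.329, 0.075], [0.506, 0.347, 0.078]]
side 356
0.015 54 [[0.379, 0.302, 0.015], [0.392, 0.318, 0.024], [0.5, 0.349, 0.049]]
0.05 141 [[0.368, 0.311, 0.051], [0.42, 0.324, 0.062], [0.479, 0.336, 0.069]]
0.07 119 [[0.369, 0.32, 0.07], [0.417, 0.328, 0.074], [0.472, 0.341, 0.078]]
```

```bash
python3 - <<'E'
from h import *
import pickle
def line(q):
    m=np.median(q,0); _,_,v=np.linalg.svd(q-m); d=v[0]*np.sign(v[0][0]); return m,d
for n,box in [('scene',(180,245,395,440)),('side',(110,150,255,330))]:
    c=pickle.load(open(n+'0.pkl','rb')); W=world(c); v0,v1,u0,u1=box
    S=W[v0:v1,u0:u1].reshape(-1,3);I=c['img'][v0:v1,u0:u1].reshape(-1,3).astype(int)
    handle=(S[:,2]>.06)&(I[:,0]<150)&(I[:,0]>I[:,2]*1.5)&(S[:,1]>.3)&(S[:,2]<.085)
    q=S[handle]; print(n,'wood',len(q),np.percentile(q,[1,50,99],axis=0).round(3).tolist(), line(q[:,:2]))
    bar=(S[:,2]>.055)&(abs(I[:,0]-I[:,2])<25)&(I.min(1)>130)&(S[:,1]>.3)&(S[:,2]<.075)
    q=S[bar]; print('bar',len(q)); 
    if len(q)>3: print(np.percentile(q,[1,50,99],axis=0).round(3).tolist(), line(q[:,:2]))
# rack
for n in ['scene','side','wrist']:
    c=pickle.load(open(n+'0.pkl','rb')); W=world(c); I=c['img'].astype(int)
    y=(I[...,0]>150)&(I[...,2]<110)&(I[...,0]-I[...,2]>80)&(I[...,0]-I[...,1]<90)&(W[...,2]>.018)&(W[...,2]<.045)&(W[...,0]>.5)&(W[...,0]<.75)&(abs(W[...,1])<.25)
    q=W[y]; print(n,'brass',len(q)); 
    if len(q)>20: 
        print(np.percentile(q,[1,50,99],axis=0).round(3).tolist())
        for k in range(3):
            m=np.median(q[:,:2],0);_,_,v=np.linalg.svd(q[:,:2]-m); r=(q[:,:2]-m)@v[1]; q=q[abs(r)<.012]
        print(m,np.degrees(np.arctan2(v[0][1],v[0][0])))
    r=(I[...,0]>60)&(I[...,1]<40)&(I[...,2]<60)&(W[...,0]>.6)&(W[...,0]<1.1)&(abs(W[...,1])<.25)&(W[...,2]>.03)&(W[...,2]<.12)
    q=W[r]; print('maroon',len(q)); 
    if len(q)>20: print(np.percentile(q,[1,50,99],axis=0).round(3).tolist())
E
```

```text
scene wood 71 [[0.379, 0.312, 0.062], [0.424, 0.324, 0.073], [0.51, 0.346, 0.078]] (array([0.42411081, 0.32395583]), array([0.9996227 , 0.02746728]))
bar 65
[[0.483, 0.322, 0.063], [0.529, 0.328, 0.066], [0.571, 0.334, 0.069]] (array([0.52905644, 0.3283464 ]), array([ 0.99978055, -0.02094861]))
side wood 110 [[0.372, 0.318, 0.06], [0.416, 0.323, 0.068], [0.467, 0.339, 0.075]] (array([0.41629842, 0.32345271]), array([ 0.9986902 , -0.05116532]))
bar 6
[[0.475, 0.326, 0.062], [0.477, 0.334, 0.064], [0.479, 0.34, 0.066]] (array([0.47714326, 0.33446474]), array([0.09622593, 0.99535952]))
scene brass 368
[[0.503, -0.168, 0.018], [0.608, -0.021, 0.028], [0.613, 0.214, 0.043]]
[ 0.60813634 -0.02406946] 89.61589885993936
maroon 2453
[[0.694, -0.17, 0.033], [0.865, -0.106, 0.097], [0.89, -0.056, 0.107]]
side brass 98
[[0.501, -0.172, 0.018], [0.601, -0.023, 0.026], [0.608, 0.197, 0.034]]
[ 0.60155156 -0.02484059] 89.01973784828625
maroon 2257
[[0.688, -0.175, 0.031], [0.804, -0.159, 0.09], [0.884, -0.057, 0.106]]
wrist brass 152
[[0.601, -0.156, 0.023], [0.603, -0.025, 0.027], [0.605, 0.109, 0.03]]
[ 0.60308234 -0.02461221] 89.0566856732542
maroon 3396
[[0.723, -0.094, 0.031], [0.816, -0.055, 0.079], [0.886, -0.053, 0.099]]
```

```bash
python3 -m jog '-10 -10 15 0 0 7 0; -20 -20 30 0 0 14 0; -30 -30 45 0 0 21 0; -40 -40 60 0 0 28 0; -50 -50 75 0 0 35 0; -60 -60 85 0 0 42 0; -70 -70 95 0 0 49 0; -75 -80 95 0 0 56 0; -75 -90 95 0 0 63 0; -75 -100 95 0 0 70 0'; python3 -m jog '0 -5 0 0 0 7 0; 0 -10 0 0 0 14 0; 0 -10 0 0 0 20 0; 0 -10 0 0 0 20 0; 0 -10 0 0 0 20 0'
python3 - <<'E'
from h import *
import pickle
c=camera('wrist'); save('w1',c['img']); pickle.dump(c,open('w1.pkl','wb'))
for th in ['tin','tin_rim','rack']:
    print(th,[(round(m['conf'],2),list(map(int,m['extent']))) for m in masks_of(th,'wrist')])
W=world(c)
for v in range(60,330,15): print(v,[ (u,W[v,u].round(3).tolist()) for u in (250,320)], c['img'][v,320])
o=get_obs();print(o['ee_pos'],o['eef_rot'],o['time_s'],o['force'])
E
```

```text
time_s: 2.03
ee_pos: [0.4748, -0.1005, 0.3009]
eef_rot: [-1.571, -0.001, -0.343]
force: [0.0, -0.2, 0.8]
grip_width: 0.0945
time_s: 2.45
ee_pos: [0.4748, -0.1105, 0.3009]
eef_rot: [-1.571, -0.001, 0.002]
force: [0.4, 0.1, 0.5]
grip_width: 0.094
tin [(0.83, [283, 283, 356, 368]), (0.22, [177, 112, 199, 139])]
tin_rim [(0.88, [281, 282, 358, 370])]
rack [(0.63, [270, 219, 483, 368]), (0.45, [367, 285, 448, 361])]
60 [(250, [0.319, -0.22, -0.0]), (320, [0.318, -0.114, -0.001])] [96 97 94]
75 [(250, [0.34, -0.221, -0.0]), (320, [0.339, -0.114, 0.001])] [81 84 81]
90 [(250, [0.362, -0.222, 0.001]), (320, [0.361, -0.114, -0.002])] [82 82 81]
105 [(250, [0.384, -0.224, -0.0]), (320, [0.383, -0.114, -0.003])] [82 85 82]
120 [(250, [0.407, -0.225, -0.0]), (320, [0.406, -0.114, -0.002])] [81 82 79]
135 [(250, [0.43, -0.226, 0.001]), (320, [0.43, -0.114, 0.0])] [119 120 117]
150 [(250, [0.454, -0.228, -0.0]), (320, [0.454, -0.114, 0.001])] [114 116 112]
165 [(250, [0.479, -0.229, -0.0]), (320, [0.478, -0.114, 0.002])] [118 121 116]
180 [(250, [0.504, -0.231, -0.001]), (320, [0.504, -0.114, 0.0]
[... 153 characters left out ...]
0.0])] [120 120 117]
225 [(250, [0.469, -0.157, 0.301]), (320, [0.58, -0.113, 0.011])] [201 201 197]
240 [(250, [0.479, -0.157, 0.304]), (320, [0.6, -0.113, 0.026])] [135 111  73]
255 [(250, [0.641, -0.239, 0.001]), (320, [0.636, -0.113, 0.011])] [203 204 200]
270 [(250, [0.672, -0.241, -0.002]), (320, [0.664, -0.113, 0.011])] [183 184 178]
285 [(250, [0.703, -0.243, -0.001]), (320, [0.688, -0.113, 0.021])] [71 45 44]
300 [(250, [0.447, -0.129, 0.414]), (320, [0.446, -0.111, 0.415])] [76 74 73]
315 [(250, [0.45, -0.129, 0.415]), (320, [nan, nan, nan])] [84 80 79]
[ 0.47477473 -0.11035838  0.3008784 ] [-1.57075348e+00 -8.39223893e-04  4.00080190e-03] 2.65 [-0.17729561 -0.32161174 -0.21276518]
```

View pics/w1.png

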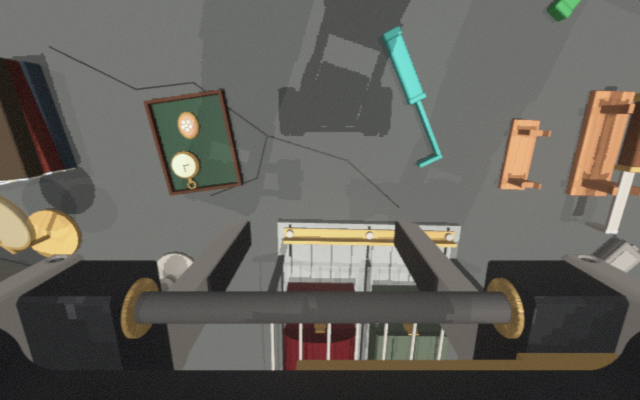

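```bash
python3 - <<'E'
from h import *
import pickle
c=pickle.load(open('w1.pkl','rb')); W=world(c); I=c['img'].astype(int)
save('crop3',cv2.resize(c['img'][215:300,260:460],None,fx=4,fy=4,interpolation=cv2.INTER_CUBIC))
mar=(I[...,0]>45)&(I[...,0]>I[...,1]*1.4)&(I[...,0]>I[...,2]*1.3)&(W[...,0]>.6)&(W[...,2]<.13)&(W[...,1]<-.02)&(W[...,1]>-.2)
for u in range(284,362,6):
    vs=np.where(mar[:,u])[0]; 
    if len(vs): print(u,[(v,W[v,u].round(4).tolist()) for v in vs[:5]])
# front edge of board : z jump
for u in range(284,450,15):
    col=W[:,u]; k=[v for v in range(205,240) if .007<col[v,2]<.017]
    if k: print('edge',u,k[0],col[k[0]].round(4).tolist())
c=camera('side'); W=world(c); I=c['img'].astype(int); save('s1',cv2.resize(c['img'][130:270,340:510],None,fx=4,fy=4,interpolation=cv2.INTER_CUBIC)); pickle.dump(c,open('side1.pkl','wb'))
mar=(I[...,0]>45)&(I[...,0]>I[...,1]*1.4)&(I[...,0]>I[...,2]*1.3)&(W[...,0]>.6)&(W[...,2]<.13)&(W[...,1]<-.02)&(W[...,1]>-.2)
for z0 in np.arange(.01,.11,.006):
    q=W[mar&(W[...,2]>z0)&(W[...,2]<z0+.006)]; q=q[q[:,0]<.95]
    if len(q): print(round(z0,3),len(q),np.percentile(q,[1,50,99],axis=0).round(3).tolist())
E
```

```text
284 [(np.int64(329), [0.7358, -0.1713, 0.0747]), (np.int64(330), [0.7359, -0.1711, 0.0769]), (np.int64(331), [0.7354, -0.1707, 0.0798]), (np.int64(332), [0.7354, -0.1704, 0.082]), (np.int64(333), [0.7371, -0.1704, 0.0823])]
290 [(np.int64(283), [0.6879, -0.1667, 0.0159]), (np.int64(284), [0.6875, -0.1662, 0.0198]), (np.int64(285), [0.6881, -0.166, 0.0219]), (np.int64(286), [0.6876, -0.1656, 0.026]), (np.int64(287), [0.6881, -0.1654, 0.0282])]
296 [(np.int64(283), [0.6881, -0.156, 0.0154]), (np.int64(284), [0.689, -0.1559, 0.0173]), (np.int64(285), [0.6877, -0.1554, 0.0225]), (np.int64(286), [0.6883, -0.1552, 0.0248]), (np.int64(287), [0.6887, -0.155, 0.0273])]
302 [(np.int64(283), [0.6885, -0.1454, 0.0147]), (np.int64(284), [0.6886, -0.1452, 0.0179]), (np.int64(285), [0.688, -0.1449, 0.022]), (np.int64(286), [0.6868, -0.1445, 0.027]), (np.int64(287), [0.6883, -0.1445, 0.0277])]
308 [(np.int64(284), [0.6886, -0.1345, 0.0177]), (np.int64(285), [0.688, -0.1343, 0.0219]), (np.int64(286), [0.6883, -0.1342, 0.0247]), (np.int64(287), [0.6881, -0.134, 0.0281]), (np.int64(288), [0.6884, -0.13
[... 2683 characters left out ...]
 0.058], [0.724, -0.167, 0.061], [0.883, -0.056, 0.064]]
0.064 80 [[0.69, -0.175, 0.064], [0.787, -0.173, 0.066], [0.883, -0.06, 0.07]]
0.07 67 [[0.735, -0.175, 0.07], [0.806, -0.174, 0.073], [0.885, -0.065, 0.076]]
0.076 129 [[0.735, -0.176, 0.076], [0.792, -0.173, 0.079], [0.883, -0.085, 0.082]]
0.082 166 [[0.735, -0.175, 0.082], [0.799, -0.17, 0.085], [0.884, -0.058, 0.088]]
0.088 282 [[0.735, -0.171, 0.088], [0.81, -0.163, 0.092], [0.884, -0.06, 0.094]]
0.094 465 [[0.736, -0.163, 0.094], [0.807, -0.15, 0.097], [0.886, -0.068, 0.1]]
0.1 881 [[0.737, -0.15, 0.1], [0.81, -0.116, 0.103], [0.886, -0.086, 0.106]]
0.106 26 [[0.741, -0.176, 0.106], [0.812, -0.115, 0.106], [0.904, -0.104, 0.108]]
```

View pics/s1.png

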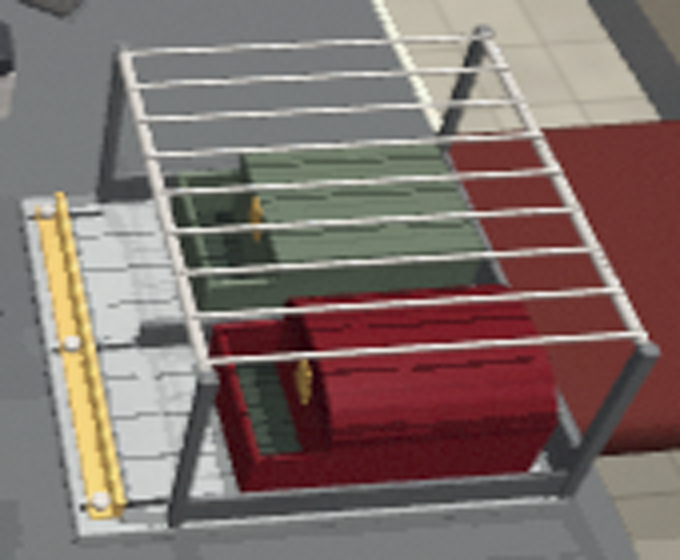

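View pics/crop3.png

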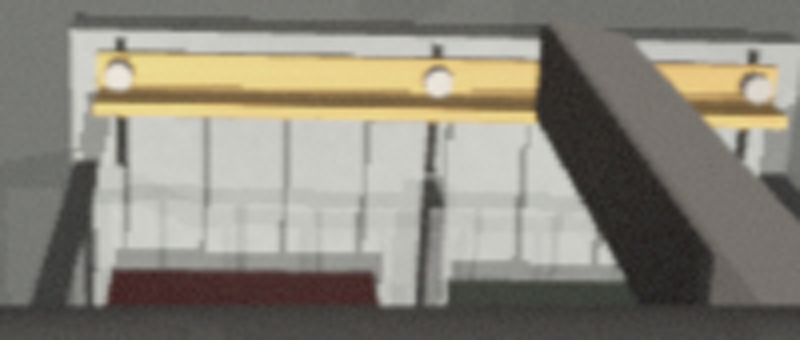

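```bash
python3 - <<'E'
from h import *
import pickle
for n in ['w1','side1','scene0']:
    c=pickle.load(open(n+'.pkl','rb')); W=world(c)
    for y0 in (-.16,-.11,-.06,.0,.05,.09):
        m=(abs(W[...,1]-y0)<.01)&(W[...,2]>.026)&(W[...,2]<.036)&(W[...,0]>.58)&(W[...,0]<.66)
        q=W[m]
        if len(q)>3: print(n,y0,len(q),np.percentile(q[:,0],[2,50,98]).round(4),np.median(q[:,2]).round(4))
    m=(W[...,0]>.6)&(W[...,0]<.66)&(abs(W[...,1])<.2)&(W[...,2]>.14)&(W[...,2]<.19); q=W[m]
    if len(q): print('shelf front',np.percentile(q,[2,50,98],axis=0).round(3).tolist())
E
```

```text
w1 -0.16 49 [0.599  0.6014 0.605 ] 0.0295
w1 -0.11 47 [0.6003 0.6025 0.6067] 0.0296
w1 -0.06 47 [0.6009 0.6029 0.6064] 0.0291
w1 0.0 46 [0.6024 0.6048 0.6081] 0.0292
w1 0.09 44 [0.6037 0.6061 0.6097] 0.029
shelf front [[0.644, -0.172, 0.173], [0.652, -0.067, 0.175], [0.66, 0.038, 0.176]]
side1 -0.16 16 [0.5991 0.6015 0.6044] 0.0291
side1 -0.11 14 [0.5999 0.6022 0.6056] 0.0301
side1 -0.06 14 [0.6012 0.6043 0.6066] 0.0295
side1 0.0 11 [0.6023 0.6042 0.6077] 0.029
side1 0.05 10 [0.6036 0.6056 0.6086] 0.03
side1 0.09 10 [0.6039 0.6068 0.609 ] 0.03
shelf front [[0.634, -0.187, 0.143], [0.641, -0.068, 0.171], [0.658, 0.116, 0.177]]
scene0 -0.16 18 [0.6009 0.605  0.6078] 0.0304
scene0 -0.11 17 [0.6019 0.6053 0.6081] 0.0311
scene0 -0.06 16 [0.6028 0.6076 0.6109] 0.0304
scene0 0.0 16 [0.6013 0.6074 0.6106] 0.0308
scene0 0.05 19 [0.6028 0.6087 0.6128] 0.03
scene0 0.09 20 [0.6036 0.6096 0.6129] 0.0301
shelf front [[0.638, -0.186, 0.146], [0.645, -0.033, 0.172], [0.658, 0.12, 0.178]]
```

```bash
python3 -m jog '0 40 -5 0 0 0 0; 0 80 -10 0 0 0 0; 0 120 -20 0 0 0 0; 0 160 -30 0 0 0 0; -5 200 -40 0 0 0 0; -10 240 -50 0 0 0 0; -20 280 -65 0 0 0 0; -30 320 -80 0 0 0 0; -35 360 -95 0 0 0 0; -40 400 -105 0 0 0 0'; python3 -m jog '0 38 0 0 0 0 0; 0 38 0 0 0 0 0;0 38 0 0 0 0 0'
python3 - <<'E'
from h import *
import pickle
c=camera('wrist'); save('w2',c['img']); pickle.dump(c,open('w2.pkl','wb'))
W=world(c)
I=c['img'].astype(int)
m=(W[...,2]>.05)&(W[...,2]<.09)&(W[...,1]>.28)&(W[...,1]<.37)
q=W[m]; print(len(q),np.percentile(q,[1,50,99],axis=0).round(4).tolist())
for x0 in np.arange(.36,.58,.01):
    r=q[abs(q[:,0]-x0)<.004]
    if len(r): print(round(x0,3),len(r),np.percentile(r[:,1],[3,97]).round(4),np.mean(np.percentile(r[:,1],[3,97])).round(4),np.median(r[:,2]).round(4))
o=get_obs();print(o['ee_pos'],o['eef_rot'],o['time_s'],o['force'])
E
```

```text
time_s: 3.53
ee_pos: [0.4344, 0.286, 0.1963]
eef_rot: [-1.571, -0.001, 0.003]
force: [1.4, 0.3, 0.3]
grip_width: 0.0937
time_s: 3.78
ee_pos: [0.4337, 0.3255, 0.1957]
eef_rot: [-1.572, 0.0, 0.005]
force: [0.0, -0.5, -0.0]
grip_width: 0.0941
3197 [[0.369, 0.3125, 0.0507], [0.4499, 0.3327, 0.0716], [0.559, 0.3537, 0.0753]]
0.37 141 [0.3251 0.344 ] 0.3346 0.0739
0.38 167 [0.3146 0.3517] 0.3331 0.0729
0.39 273 [0.3135 0.355 ] 0.3342 0.0623
0.4 131 [0.3253 0.3429] 0.3341 0.0733
0.41 134 [0.3254 0.3421] 0.3337 0.0732
0.42 121 [0.3254 0.3424] 0.3339 0.0733
0.43 120 [0.3244 0.3414] 0.3329 0.0734
0.44 128 [0.3245 0.3416] 0.3331 0.0734
0.45 118 [0.3246 0.3408] 0.3327 0.0733
0.46 115 [0.3246 0.3409] 0.3328 0.0733
0.47 136 [0.3225 0.3421] 0.3323 0.0741
0.48 56 [0.3247 0.3394] 0.332 0.0641
0.49 94 [0.3248 0.3395] 0.3321 0.0642
0.5 299 [0.3122 0.3509] 0.3316 0.0639
0.51 171 [0.3114 0.351 ] 0.3312 0.0643
0.52 90 [0.3238 0.3389] 0.3313 0.0643
0.53 81 [0.3238 0.3379] 0.3309 0.0641
0.54 83 [0.3227 0.338 ] 0.3304 0.0641
0.55 83 [0.3227 0.3382] 0.3305 0.0641
0.56 53 [0.3228 0.3371] 0.33 0.0641
0.57 2 [0.3387 0.3388] 0.3387 0.0545
[0.43409042 0.3242573  0.19604147] [-1.57147775e+00 -3.68314982e-05  4.05318161e-03] 3.8333 [-0.10870365  0.21489498 -0.3031564 ]
```

View pics/w2.png

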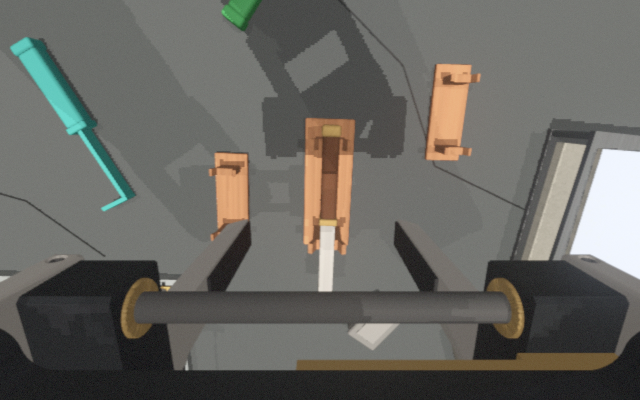

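```bash
python3 -m jog '0 5 -30 0 0 -1.5 0; 1 9 -65 0 0 -1.5 0; 1 9 -100 0 0 -1.5 0; 1 9 -130 0 0 -1.5 0; 1 9 -148 0 0 -1.5 0; 1 9 -155 0 0 -1.5 0; 1 9 -155 0 0 -1.5 0; 1 9 -155 0 0 -1.5 0'
python3 - <<'E'
from h import *
c=camera('wrist'); save('w3',c['img'])
o=get_obs();print(o['ee_pos'],o['eef_rot'],o['time_s'],o['force'])
E
```

```text
time_s: 4.5
ee_pos: [0.4359, 0.3329, 0.0422]
eef_rot: [-1.571, -0.001, -0.023]
force: [-0.4, -1.1, -0.5]
grip_width: 0.0942
[0.43602069 0.33327278 0.04270004] [-1.57019349 -0.00198591 -0.02292886] 4.55 [0.74225526 0.31406061 0.82795977]
```

View pics/w3.png

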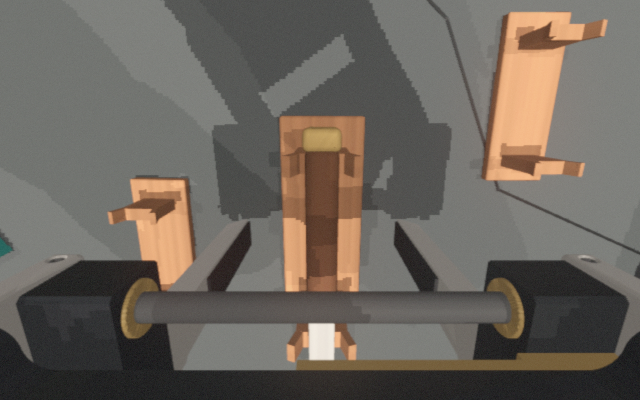

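```bash
python3 -m jog '0 0 0 0 0 0 0.4; 0 0 0 0 0 0 0.6; 0 0 0 0 0 0 0.75; 0 0 0 0 0 0 0.9; 0 0 0 0 0 0 1; 0 0 0 0 0 0 1; 0 0 0 0 0 0 1; 0 0 0 0 0 0 1; 0 0 0 0 0 0 1; 0 0 0 0 0 0 1' 50
```

```text
time_s: 5.38
ee_pos: [0.436, 0.3333, 0.0427]
eef_rot: [-1.57, -0.002, -0.023]
force: [-1.0, 0.6, -0.0]
grip_width: 0.0307
```

```bash
python3 -m jog '0 0 0 0 0 0 1; 0 0 0 0 0 0 1; 0 0 0 0 0 0 1; 0 0 0 0 0 0 1; 0 0 0 0 0 0 1; 0 0 0 0 0 0 1' 50
```

```text
time_s: 5.88
ee_pos: [0.436, 0.3332, 0.0427]
eef_rot: [-1.57, -0.002, -0.023]
force: [-0.7, 0.4, -0.2]
grip_width: 0.0175
```

```bash
python3 -m jog '0 0 6 0 0 0 1; 0 0 15 0 0 0 1; 0 0 28 0 0 0 1; 0 0 42 0 0 0 1; 0 0 56 0 0 0 1; -4 0 70 0 0 0 1; -8 -10 80 0 0 0 1; -12 -20 80 0 0 0 1; -12 -20 80 0 0 0 1; -12 -20 80 0 0 0 1' 50
python3 - <<'E'
from h import *
import pickle
o=get_obs();print(o['ee_pos'],o['eef_rot'],o['time_s'],o['force'],o['moment'])
for n in ['scene','side']:
    c=camera(n); pickle.dump(c,open(n+'4.pkl','wb')); 
    W=world(c); I=c['img'].astype(int)
    m=(W[...,1]>.25)&(W[...,1]<.37)&(W[...,2]>.09)&(W[...,2]<.16)&(W[...,0]>.36)&(W[...,0]<.6)
    vv,uu=np.where(m); print(n,uu.min(),uu.max(),vv.min(),vv.max())
    q=W[m]; q=q[(q[:,0]>.475)]
    for x0 in np.arange(.48,.58,.01):
        r=q[abs(q[:,0]-x0)<.005]
        if len(r): print(round(x0,3),len(r),r[:,1].mean().round(4),np.percentile(r[:,2],[2,98]).round(4))
    if n=='scene': save('sc4',cv2.resize(c['img'][120:250,320:480],None,fx=4,fy=4,interpolation=cv2.INTER_CUBIC))
    else: save('sd4',cv2.resize(c['img'][80:180,230:390],None,fx=4,fy=4,interpolation=cv2.INTER_CUBIC))
E
```

```text
time_s: 6.72
ee_pos: [0.4241, 0.3133, 0.1233]
eef_rot: [-1.57, -0.002, -0.023]
force: [-0.8, -0.1, -2.6]
grip_width: 0.0177
[0.42410702 0.31327149 0.1233238 ] [-1.56982303 -0.00244782 -0.02342547] 6.7167 [-0.8203166  -0.11397343 -2.58324316] [ 0.10438175 -0.06769709  0.00701172]
scene 411 428 163 215
0.48 12 0.3102 [0.1451 0.1494]
0.49 11 0.3092 [0.1418 0.1499]
0.5 14 0.309 [0.1462 0.1486]
0.51 12 0.309 [0.142 0.148]
0.52 15 0.3093 [0.1434 0.1485]
0.53 11 0.3085 [0.1431 0.1483]
0.54 14 0.3085 [0.1448 0.1495]
0.55 17 0.308 [0.1432 0.1486]
0.56 73 0.3084 [0.1102 0.1481]
side 272 333 109 121
0.48 12 0.3098 [0.1426 0.1471]
0.49 13 0.3081 [0.1423 0.1472]
0.5 13 0.3077 [0.1415 0.1492]
0.51 13 0.308 [0.1412 0.1488]
0.52 12 0.3081 [0.1399 0.1459]
0.53 12 0.3065 [0.1404 0.1461]
0.54 14 0.3074 [0.1395 0.1473]
0.55 22 0.3058 [0.1157 0.1477]
0.56 12 0.3032 [0.1136 0.1469]
```

View pics/sc4.png

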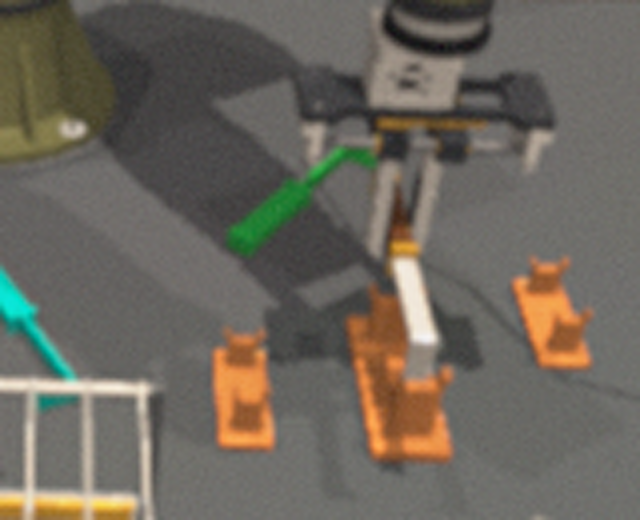

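View pics/sd4.png

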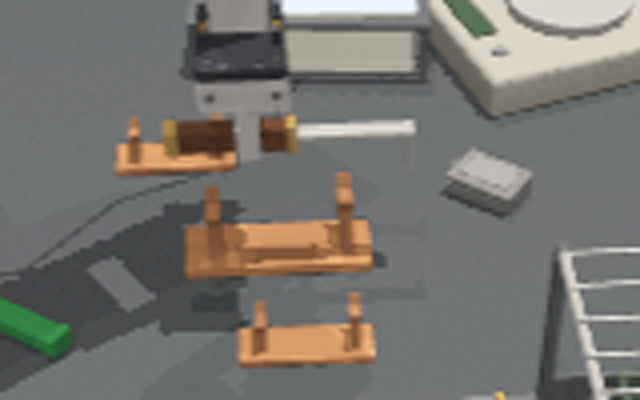

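```bash
python3 -m jog '0 -20 0 0 0 0 1; 0 -50 0 0 0 0 1; 0 -85 0 0 0 0 1; 0 -120 0 0 0 0 1; 0 -155 0 0 0 0 1; 0 -190 0 0 0 0 1; 0 -225 0 0 0 0 1; 0 -260 0 0 0 0 1; 0 -295 0 0 0 0 1; 0 -325 0 0 0 0 1' 50; python3 -m jog '0 -30 -5 0 0 0 1; 0 -60 -10 0 0 0 1; 0 -85 -15 0 0 0 1; 0 -98 -20 0 0 0 1; 0 -98 -23 0 0 0 1; 0 -98 -23 0 0 0 1'; python3 -c "
from h import *
o=get_obs();print(o['ee_pos'],o['eef_rot'],o['force'],o['moment'])"
```

```text
time_s: 7.65
ee_pos: [0.4241, -0.0132, 0.1228]
eef_rot: [-1.57, -0.002, -0.023]
force: [0.4, -0.4, -0.9]
grip_width: 0.0175
time_s: 8.15
ee_pos: [0.424, -0.1112, 0.0991]
eef_rot: [-1.57, -0.0, -0.024]
force: [-0.0, 1.2, -1.8]
grip_width: 0.018
[ 0.42400304 -0.11122593  0.09908664] [-1.56965997e+00 -4.53525826e-04 -2.43438766e-02] [-0.00596082  1.16437889 -1.80058527] [ 0.13519929 -0.01723579  0.01594429]
```

Now reach in under the shelf, tip above the rim.

```bash
python3 -m jog '15 0 -2 0 0 0.3 1; 35 0 -4 0 0 0.3 1; 60 0 -5 0 0 0.3 1; 85 0 -5 0 0 0.3 1; 110 0 -5 0 0 0.3 1; 130 0 -5 0 0 0.3 1; 145 0 -5 0 0 0.3 1; 153 0 -5 0 0 0.3 1; 153 0 -5 0 0 0.3 1' 50
python3 - <<'E'
from h import *
import pickle
o=get_obs();print(o['ee_pos'],o['eef_rot'],o['force'],o['moment'],o['time_s'])
for n,b in [('side',(130,270,340,510)),('scene',(200,350,210,370))]:
    c=camera(n); pickle.dump(c,open(n+'5.pkl','wb')); 
    save(n+'5',cv2.resize(c['img'][b[0]:b[1],b[2]:b[3]],None,fx=4,fy=4,interpolation=cv2.INTER_CUBIC))
E
```

```text
time_s: 8.9
ee_pos: [0.5779, -0.11, 0.0939]
eef_rot: [-1.57, -0.0, -0.018]
force: [-0.3, 0.4, -2.5]
grip_width: 0.018
[ 0.57794618 -0.10997555  0.09386704] [-1.56950427e+00 -3.84771554e-04 -1.76074454e-02] [-0.32629259  0.41969696 -2.45047538] [ 0.05543645 -0.04119234 -0.0198197 ] 8.9
```

View pics/side5.png

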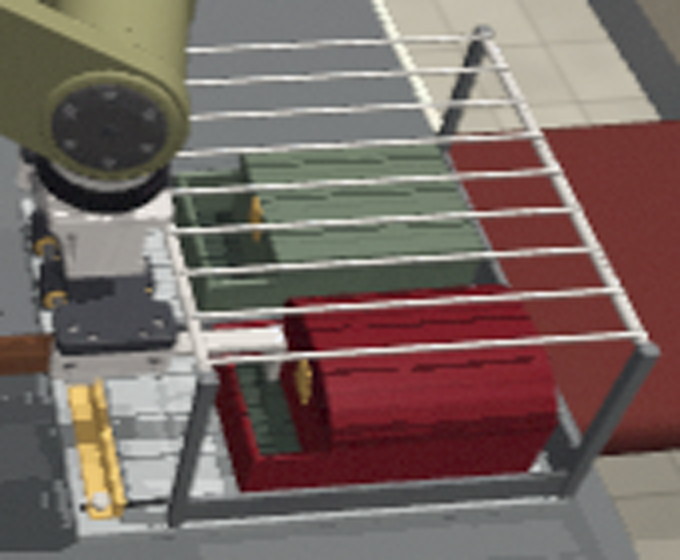

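View pics/scene5.png

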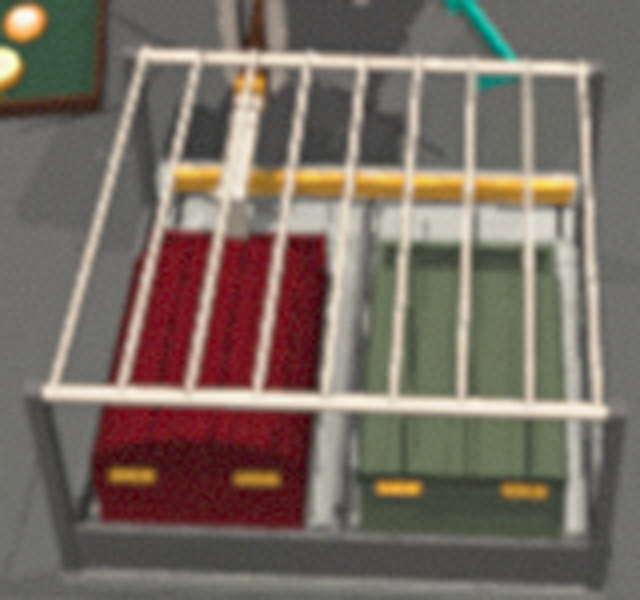

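```bash
python3 - <<'E'
from h import *
import pickle
for n in ['side5','scene5']:
    c=pickle.load(open(n+'.pkl','rb')); W=world(c); I=c['img'].astype(int)
    m=(W[...,0]>.66)&(W[...,0]<.74)&(W[...,1]>-.14)&(W[...,1]<-.09)&(W[...,2]>.07)&(W[...,2]<.125)&(I.min(-1)>110)
    q=W[m]; print(n,len(q),np.percentile(q,[2,50,98],axis=0).round(4).tolist())
E
python3 -m jog '0 0 -5 0 0 0 1; 0 0 -12 0 0 0 1; 0 0 -19 0 0 0 1; 0 0 -26 0 0 0 1; 0 0 -33 0 0 0 1; 0 0 -39 0 0 0 1; 0 0 -43 0 0 0 1; 0 0 -44 0 0 0 1; 0 0 -44 0 0 0 1' 50
python3 - <<'E'
from h import *
import pickle
o=get_obs();print(o['ee_pos'],o['eef_rot'],o['force'],o['moment'],o['time_s'])
for n,b in [('side',(170,270,370,510))]:
    c=camera(n); pickle.dump(c,open(n+'6.pkl','wb')); 
    save(n+'6',cv2.resize(c['img'][b[0]:b[1],b[2]:b[3]],None,fx=5,fy=5,interpolation=cv2.INTER_CUBIC))
E
```

```text
side5 124 [[0.6618, -0.1215, 0.091], [0.6901, -0.1135, 0.1149], [0.711, -0.1042, 0.1179]]
scene5 128 [[0.663, -0.122, 0.0846], [0.7078, -0.1115, 0.1149], [0.7155, -0.1049, 0.1191]]
time_s: 9.75
ee_pos: [0.5764, -0.1105, 0.0496]
eef_rot: [-1.569, 0.001, -0.018]
force: [-0.0, -0.4, -2.1]
grip_width: 0.0177
[ 0.57639927 -0.11047143  0.04955581] [-1.56935262e+00  7.51881372e-04 -1.84085819e-02] [-0.02154717 -0.42924518 -2.11892225] [ 0.10534504 -0.05753539 -0.0164194 ] 9.75
```

View pics/side6.png

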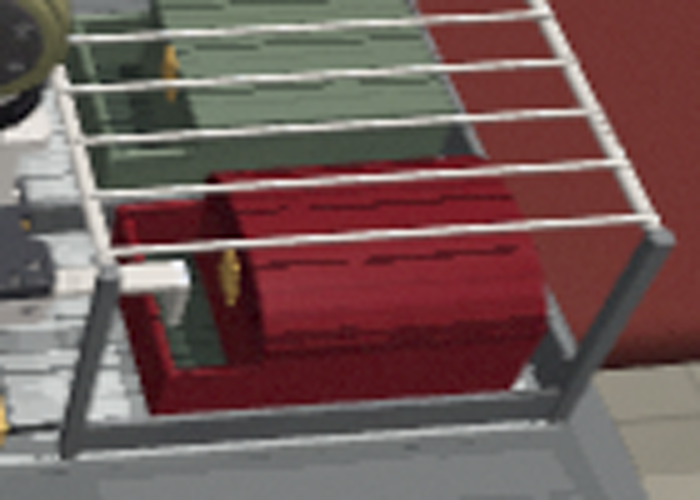

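```bash
python3 -m jog '-1 0 0 0 0 0 1; -2.5 0 0 0 0 0 1; -4 0 0 0 0 0 1; -5.5 0 0 0 0 0 1; -7 0 0 0 0 0 1; -8 0 0 0 0 0 1; -9 0 0 0 0 0 1; -10 0 0 0 0 0 1' 50; python3 -m jog '-1 0 0 0 0 0 1; -2 0 0 0 0 0 1; -3 0 0 0 0 0 1; -4 0 0 0 0 0 1'; python3 -m jog '-1 0 0 0 0 0 1; -2 0 0 0 0 0 1; -3 0 0 0 0 0 1; -4 0 0 0 0 0 1'
```

```text
time_s: 10.47
ee_pos: [0.5665, -0.1105, 0.05]
eef_rot: [-1.569, 0.0, -0.018]
force: [-0.4, 0.3, -1.7]
grip_width: 0.0181
time_s: 10.8
ee_pos: [0.5628, -0.1106, 0.0501]
eef_rot: [-1.57, -0.001, -0.018]
force: [4.5, 0.2, -2.2]
grip_width: 0.0177
time_s: 11.13
ee_pos: [0.5588, -0.1105, 0.0501]
eef_rot: [-1.57, -0.001, -0.018]
force: [4.4, 0.2, -3.3]
grip_width: 0.0178
```

```bash
python3 -m jog '-1 0 0 0 0 0 1; -2.5 0 0 0 0 0 1; -4 0 0 0 0 0 1; -5.5 0.1 0 0 0 0 1; -7 0.1 0 0 0 0 1; -8.5 0.2 0 0 0 0 1; -10 0.2 0 0 0 0 1; -11.5 0.2 0 0 0 0 1; -13 0.2 0 0 0 0 1; -14.5 0.3 0 0 0 0 1' 50; python3 -m jog '-1.5 0 0 0 0 0 1; -3 0 0 0 0 0 1; -4.5 0 0 0 0 0 1; -6 0.1 0 0 0 0 1; -7.5 0.1 0 0 0 0 1; -9 0.2 0 0 0 0 1; -10.5 0.2 0 0 0 0 1; -12 0.2 0 0 0 0 1; -13.5 0.2 0 0 0 0 1; -15 0.3 0 0 0 0 1'; python3 -c "
from h import *
c=camera('side'); save('side7',cv2.resize(c['img'][150:270,340:510],None,fx=4,fy=4,interpolation=cv2.INTER_CUBIC)); o=get_obs(); print(o['moment'],o['ee_pos'],o['force'])"
```

```text
time_s: 11.97
ee_pos: [0.5441, -0.1102, 0.0501]
eef_rot: [-1.57, -0.001, -0.018]
force: [2.9, -0.0, -4.1]
grip_width: 0.0176
time_s: 12.8
ee_pos: [0.529, -0.11, 0.0502]
eef_rot: [-1.57, -0.001, -0.018]
force: [3.2, 0.0, -2.0]
grip_width: 0.0174
[ 0.07748308 -0.41915557  0.01288463] [ 0.52874327 -0.10990653  0.05009116] [ 2.16715721 -0.09536444 -2.56707435]
```

View pics/side7.png

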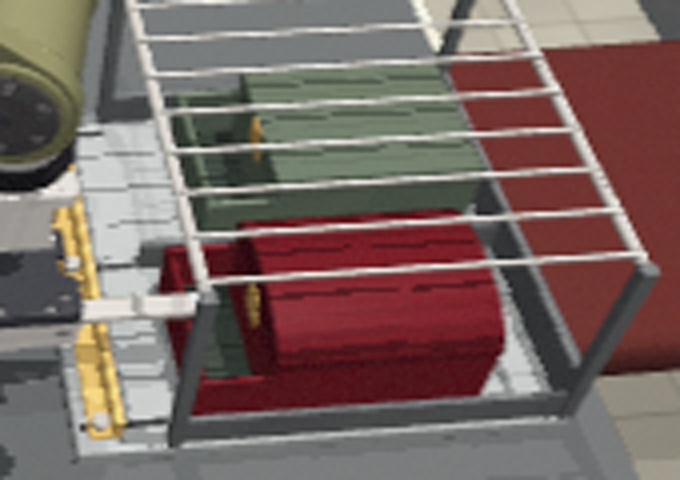

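```bash
python3 -m jog '-1.5 0 0 0 0 0 1; -3 0 0 0 0 0 1; -4.5 0 0 0 0 0 1; -6 0.1 0 0 0 0 1; -7.5 0.1 0 0 0 0 1; -9 0.2 0 0 0 0 1; -10.5 0.2 0 0 0 0 1; -12 0.2 0 0 0 0 1; -13.5 0.2 0 0 0 0 1; -15 0.3 0 0 0 0 1' 50; python3 -m jog '-1.5 0 0 0 0 0 1; -3 0 0 0 0 0 1; -4.5 0 0 0 0 0 1; -6 0.1 0 0 0 0 1; -7.5 0.1 0 0 0 0 1; -9 0.2 0 0 0 0 1; -10.5 0.2 0 0 0 0 1;-11.5 0.2 0 0 0 0 1; -12.3 0.2 0 0 0 0 1; -13 0.2 0 0 0 0 1'; python3 -c "
from h import *
c=camera('side'); save('side8',cv2.resize(c['img'][150:270,340:510],None,fx=4,fy=4,interpolation=cv2.INTER_CUBIC)); o=get_obs(); print(o['moment'],o['ee_pos'],o['force'])
W=world(c);I=c['img'].astype(int)
mar=(I[...,0]>45)&(I[...,0]>I[...,1]*1.6)&(I[...,0]>I[...,2]*1.6)&(I[...,1]<90)&(W[...,0]>.58)&(W[...,2]<.13)&(W[...,1]<-.02)&(W[...,1]>-.2)
for y0 in np.arange(-.17,-.05,.01):
    q=W[mar&(abs(W[...,1]-y0)<.005)&(W[...,2]>.05)&(W[...,2]<.066)]
    if len(q)>3: print(round(y0,3),len(q),np.percentile(q[:,0],[3,10]).round(4))
"
```

```text
time_s: 13.68
ee_pos: [0.5136, -0.1096, 0.0501]
eef_rot: [-1.57, -0.001, -0.018]
force: [3.2, -1.5, -3.4]
grip_width: 0.0176
time_s: 14.52
ee_pos: [0.5005, -0.1094, 0.0501]
eef_rot: [-1.57, -0.001, -0.018]
force: [4.0, 0.6, -2.3]
grip_width: 0.0177
[ 0.04742223 -0.51959791 -0.0596093 ] [ 0.5004126  -0.1094238   0.05008952] [ 3.85883498 -0.55228162 -2.06695334]
-0.17 228 [0.626  0.6518]
-0.16 14 [0.6233 0.6234]
-0.15 15 [0.6234 0.6236]
-0.14 13 [0.6242 0.6243]
-0.13 12 [0.6235 0.6237]
-0.12 9 [0.6239 0.624 ]
-0.09 7 [0.6248 0.6248]
-0.08 9 [0.6248 0.6248]
-0.07 8 [0.6248 0.6248]
-0.06 37 [0.6282 0.6319]
```

View pics/side8.png

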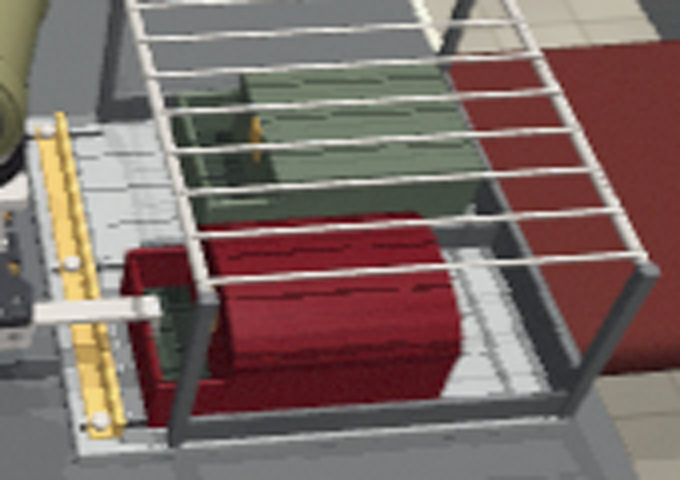

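```bash
python3 -m jog '-0.8 0 0 0 0 0 1; -1.6 0 0 0 0 0 1; -2.4 0 0 0 0 0 1; -3.2 0 0 0 0 0 1; -4 0 0 0 0 0 1; -4.8 0.1 0 0 0 0 1; -5.6 0.1 0 0 0 0 1; -6.4 0.1 0 0 0 0 1; -7.2 0.1 0 0 0 0 1; -8 0.1 0 0 0 0 1' 50;  python3 -m jog '-0.5 0 0 0 0 0 1; -1 0 0 0 0 0 1; -1.5 0 0 0 0 0 1; -2 0 0 0 0 0 1; -2.5 0 0 0 0 0 1; -3 0 0 0 0 0 1; -3.5 0 0 0 0 0 1'
```

```text
time_s: 15.4
ee_pos: [0.4923, -0.1093, 0.0501]
eef_rot: [-1.57, -0.001, -0.018]
force: [3.1, 0.2, -2.4]
grip_width: 0.0174
time_s: 15.98
ee_pos: [0.4888, -0.1093, 0.0501]
eef_rot: [-1.57, -0.001, -0.018]
force: [4.0, -0.3, -2.7]
grip_width: 0.0177
```

```bash
for i in 1; do python3 -m jog '-0.4 0 0 0 0 0 1; -0.8 0 0 0 0 0 1; -1.2 0 0 0 0 0 1; -1.6 0 0 0 0 0 1' | grep -E 'ee_pos|force'; done; python3 -m jog '-0.3 0 0 0 0 0 1; -0.6 0 0 0 0 0 1; -0.9 0 0 0 0 0 1; -1.2 0 0 0 0 0 1' | grep -E 'ee_pos|force'
```

```text
ee_pos: [0.4871, -0.1093, 0.0501]
force: [4.1, 0.0, -2.5]
ee_pos: [0.4859, -0.1093, 0.0501]
force: [2.6, -0.5, -3.0]
```

```bash
python3 -m jog '-0.3 0 0 0 0 0 1; -0.6 0 0 0 0 0 1; -0.9 0 0 0 0 0 1' | grep -E 'ee_pos|force'; python3 -c "
from h import *
c=camera('side'); o=get_obs(); print(o['moment'],o['ee_pos'],o['force'],o['time_s'])
W=world(c);I=c['img'].astype(int)
mar=(I[...,0]>45)&(I[...,0]>I[...,1]*1.6)&(I[...,0]>I[...,2]*1.6)&(I[...,1]<90)&(W[...,0]>.58)&(W[...,2]<.13)&(W[...,1]<-.02)&(W[...,1]>-.2)
for y0 in np.arange(-.16,-.05,.02):
    q=W[mar&(abs(W[...,1]-y0)<.008)&(W[...,2]>.045)&(W[...,2]<.066)]
    b=W[(abs(W[...,1]-y0)<.01)&(W[...,2]>.026)&(W[...,2]<.036)&(W[...,0]>.58)&(W[...,0]<.64)&~mar]
    if len(q)>3: print(round(y0,3),len(q),np.percentile(q[:,0],[3,10]).round(4),'bar',len(b),np.percentile(b[:,0],[90,99]).round(4) if len(b) else '')
"
```

```text
ee_pos: [0.485, -0.1093, 0.0501]
force: [3.4, -0.4, -3.4]
[ 0.08476791 -0.5085054   0.04527702] [ 0.48495618 -0.10930446  0.05008852] [ 3.02107611  0.19644302 -2.92245846] 16.95
-0.16 27 [0.6074 0.6081] bar 15 [0.6042 0.6051]
-0.14 15 [0.6078 0.6079] bar 16 [0.6041 0.6053]
-0.12 11 [0.6081 0.6082] bar 13 [0.6052 0.6055]
-0.08 24 [0.6093 0.6093] bar 2 [0.6086 0.609 ]
-0.06 75 [0.6096 0.6112] bar 15 [0.6064 0.6095]
```

```bash
python3 -m jog '-0.3 0 0 0 0 0 1; -0.6 0 0 0 0 0 1; -0.8 0 0 0 0 0 1' | grep -E 'ee_pos|force'
```

```text
ee_pos: [0.4841, -0.1093, 0.0501]
force: [3.9, -0.2, -3.3]
```

```bash
python3 -m jog '-0.2 0 0 0 0 0 1; -0.4 0 0 0 0 0 1; -0.6 0 0 0 0 0 1' | grep -E 'ee_pos|force'
```

```text
ee_pos: [0.4835, -0.1093, 0.0501]
force: [4.0, 0.1, -2.0]
```

```bash
python3 -m jog '-0.2 0 0 0 0 0 1; -0.4 0 0 0 0 0 1' | grep -E 'ee_pos|force'
```

```text
ee_pos: [0.4831, -0.1093, 0.0501]
force: [3.7, -0.6, -3.0]
```

```bash
python3 -m jog '-0.2 0 0 0 0 0 1; -0.4 0 0 0 0 0 1' | grep -E 'ee_pos|force'
```

```text
ee_pos: [0.4827, -0.1093, 0.0501]
force: [3.5, -0.5, -2.7]
```

```bash
python3 -m jog '-0.2 0 0 0 0 0 1; -0.4 0 0 0 0 0 1' | grep -E 'ee_pos|force'
```

```text
ee_pos: [0.4825, -0.1094, 0.0502]
force: [7.1, 0.3, -3.9]
```

```bash
python3 -m jog '-0.2 0 0 0 0 0 1; -0.4 0 0 0 0 0 1' | grep -E 'ee_pos|force'
```

```text
ee_pos: [0.4824, -0.1094, 0.0503]
force: [7.8, 0.4, -4.7]
```

```bash
python3 -m jog '-0.2 0 0 0 0 0 1; -0.4 0 0 0 0 0 1' | grep -E 'ee_pos|force'
```

```text
ee_pos: [0.4824, -0.1094, 0.0503]
force: [8.7, 0.0, -5.5]
```

```bash
python3 -m jog '-0.2 0 0 0 0 0 1; -0.4 0 0 0 0 0 1' | grep -E 'ee_pos|force'
```

```text
ee_pos: [0.4824, -0.1094, 0.0503]
force: [8.8, 1.0, -5.7]
```

```bash
python3 -m jog '-0.2 0 0 0 0 0 1; -0.4 0 0 0 0 0 1' | grep -E 'ee_pos|force'
```

```text
ee_pos: [0.4824, -0.1094, 0.0504]
force: [8.0, -0.2, -4.1]
```

```bash
python3 -m jog '-0.2 0 0 0 0 0 1; -0.4 0 0 0 0 0 1; -0.6 0 0 0 0 0 1; -0.6 0 0 0 0 0 1' | grep -E 'ee_pos|force'; python3 -c "
from h import *
c=camera('side'); o=get_obs(); print(o['moment'],o['ee_pos'],o['force'],o['time_s'])
W=world(c);I=c['img'].astype(int)
save('side9',cv2.resize(c['img'][150:270,340:510],None,fx=4,fy=4,interpolation=cv2.INTER_CUBIC))
mar=(I[...,0]>45)&(I[...,0]>I[...,1]*1.6)&(I[...,0]>I[...,2]*1.6)&(I[...,1]<90)&(W[...,0]>.58)&(W[...,2]<.13)&(W[...,1]<-.02)&(W[...,1]>-.2)
for y0 in np.arange(-.16,-.05,.02):
    q=W[mar&(abs(W[...,1]-y0)<.008)&(W[...,2]>.045)&(W[...,2]<.066)]
    b=W[(abs(W[...,1]-y0)<.01)&(W[...,2]>.026)&(W[...,2]<.036)&(W[...,0]>.58)&(W[...,0]<.64)&~mar]
    if len(q)>3: print(round(y0,3),len(q),np.percentile(q[:,0],[3,10]).round(4),'bar',len(b),np.percentile(b[:,0],[90,99]).round(4) if len(b) else '')
"
```

```text
ee_pos: [0.4824, -0.1095, 0.0505]
force: [9.4, 0.5, -5.6]
[ 0.16663521 -1.29232766  0.0482208 ] [ 0.48243271 -0.1094447   0.05043257] [ 9.75967699 -0.30548569 -5.92999634] 19.0
-0.16 20 [0.6051 0.6054] bar 16 [0.6046 0.6057]
-0.14 16 [0.6052 0.6053] bar 14 [0.605  0.6055]
-0.12 11 [0.6055 0.6057] bar 14 [0.6053 0.6058]
-0.08 24 [0.6063 0.6065] bar 3 [0.6064 0.6069]
-0.06 72 [0.6073 0.6109] bar 13 [0.6066 0.6067]
```

View pics/side9.png

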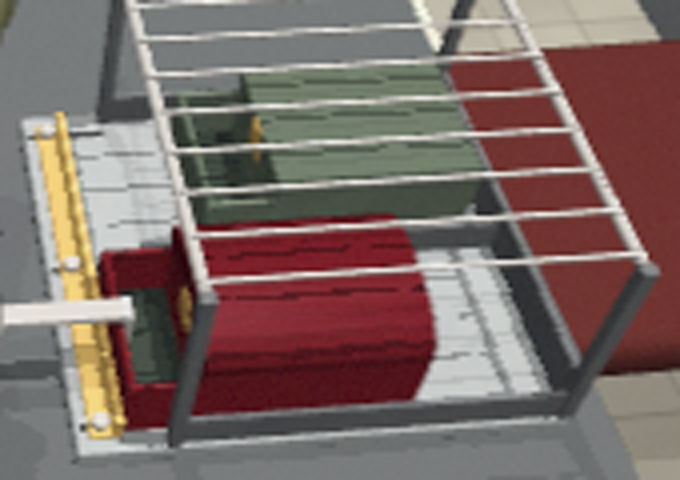

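```bash
python3 -m jog '-0.4 0 0 0 0 0 1; -0.6 0 0 0 0 0 1; -0.8 0 0 0 0 0 1; -1 0 0 0 0 0 1; -1 0 0 0 0 0 1' | grep -E 'ee_pos|force'
```

```text
ee_pos: [0.4824, -0.1095, 0.0507]
force: [12.2, -0.0, -7.6]
```

```bash
python3 -m jog '-0.6 0 0 0 0 0 1; -0.8 0 0 0 0 0 1; -1 0 0 0 0 0 1; -1.2 0 0 0 0 0 1; -1.2 0 0 0 0 0 1; -1.2 0 0 0 0 0 1' | grep -E 'ee_pos|force|eef'; python3 -c "
from h import *
c=camera('side'); o=get_obs(); print(o['moment'],o['ee_pos'],o['force'],o['time_s'])"
```

```text
ee_pos: [0.4824, -0.1097, 0.051]
eef_rot: [-1.571, -0.012, -0.018]
force: [13.1, -0.2, -7.6]
[ 0.12428108 -1.86551324  0.02295456] [ 0.48237121 -0.10965577  0.05095413] [14.13978705  0.04406254 -7.42197009] 19.9667
```

```bash
python3 -m jog '0.5 0 0 0 0.2 0 1; 1 0 0 0 0.4 0 1; 2 0 0 0 0.6 0 1; 4 0 0 0 0.6 0 1; 6 0 0 0 0.6 0 1; 8 0 0 0 0.6 0 1; 10 0 0 0 0.6 0 1; 11 0 0 0 0.6 0 1; 11 0 0 0 0.6 0 1' | grep -E 'ee_pos|force|eef'; python3 -c "
from h import *
c=camera('side'); o=get_obs(); print(o['moment'],o['ee_pos'],o['force'],o['time_s'])
save('side10',cv2.resize(c['img'][150:270,340:510],None,fx=4,fy=4,interpolation=cv2.INTER_CUBIC))
"
```

```text
ee_pos: [0.4935, -0.1096, 0.0509]
eef_rot: [-1.571, -0.001, -0.018]
force: [0.9, -0.0, -1.8]
[0.10129328 0.0050126  0.00198321] [ 0.4933853  -0.1096601   0.05087938] [-0.65681691  0.27165528 -1.88250353] 20.7667
```

View pics/side10.png

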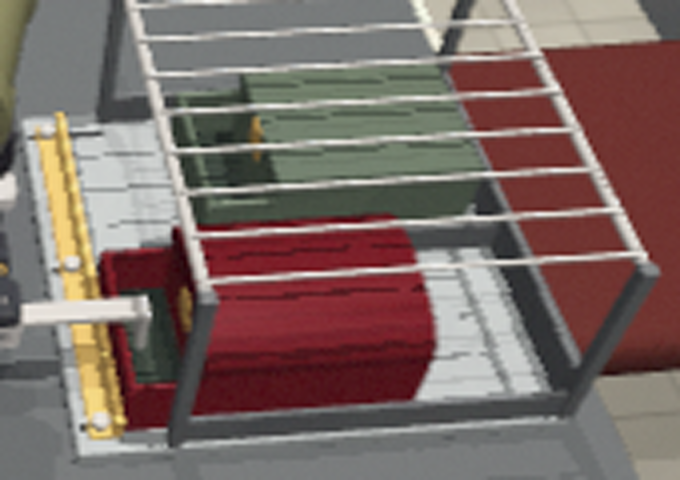

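Tip is free in the trough and the tin hasn't moved. Lift straight up, then back.

```bash
python3 -m jog '0 0 4 0 0 0 1; 0 0 11 0 0 0 1; 0 0 18 0 0 0 1; 0 0 26 0 0 0 1; 0 0 34 0 0 0 1; 0 0 42 0 0 0 1; 0 0 50 0 0 0 1; 0 0 56 0 0 0 1; 0 0 56 0 0 0 1' | grep -E 'ee_pos|force|eef'; python3 -m jog '-10 0 3 0 0 0 1; -25 0 6 0 0 0 1; -40 0 9 0 0 0 1; -55 0 12 0 0 0 1; -67 0 15 0 0 0 1; -72 5 16 0 0 0 1; -72 20 16 0 0 0 1; -72 40 16 0 0 0 1; -72 65 16 0 0 0 1; -72 95 16 0 0 0 1'; python3 -c "
from h import *
c=camera('side'); o=get_obs(); print(o['moment'],o['ee_pos'],o['force'],o['time_s'])
W=world(c);I=c['img'].astype(int)
save('side11',cv2.resize(c['img'][100:270,300:510],None,fx=3,fy=3,interpolation=cv2.INTER_CUBIC))
mar=(I[...,0]>45)&(I[...,0]>I[...,1]*1.6)&(I[...,0]>I[...,2]*1.6)&(I[...,1]<90)&(W[...,0]>.58)&(W[...,2]<.13)&(W[...,1]<-.02)&(W[...,1]>-.2)
for y0 in np.arange(-.16,-.05,.02):
    q=W[mar&(abs(W[...,1]-y0)<.008)&(W[...,2]>.045)&(W[...,2]<.066)]
    b=W[(abs(W[...,1]-y0)<.01)&(W[...,2]>.026)&(W[...,2]<.036)&(W[...,0]>.58)&(W[...,0]<.64)&~mar]
    if len(q)>3: print(round(y0,3),len(q),np.percentile(q[:,0],[3,10]).round(4),'bar',len(b),np.percentile(b[:,0],[90,99]).round(4) if len(b) else '')
"
```

```text
ee_pos: [0.4939, -0.1098, 0.1084]
eef_rot: [-1.572, -0.003, -0.018]
force: [-0.2, 0.2, -1.3]
time_s: 22.35
ee_pos: [0.422, -0.014, 0.1243]
eef_rot: [-1.572, -0.003, -0.02]
force: [0.8, 0.3, -0.8]
grip_width: 0.0177
[ 0.12823916 -0.06846378  0.03982558] [ 0.42174186 -0.01007539  0.1242374 ] [-0.08275678 -0.3797503  -1.4363986 ] 22.4
-0.16 23 [0.605  0.6052] bar 15 [0.6048 0.6053]
-0.14 16 [0.6053 0.6055] bar 17 [0.6047 0.6053]
-0.12 13 [0.6059 0.606 ] bar 14 [0.6057 0.6062]
-0.1 14 [0.6063 0.6063] bar 13 [0.6055 0.6063]
-0.08 23 [0.6065 0.6068] bar 15 [0.6062 0.6069]
-0.06 73 [0.6073 0.6094] bar 12 [0.6067 0.607 ]
```

View pics/side11.png

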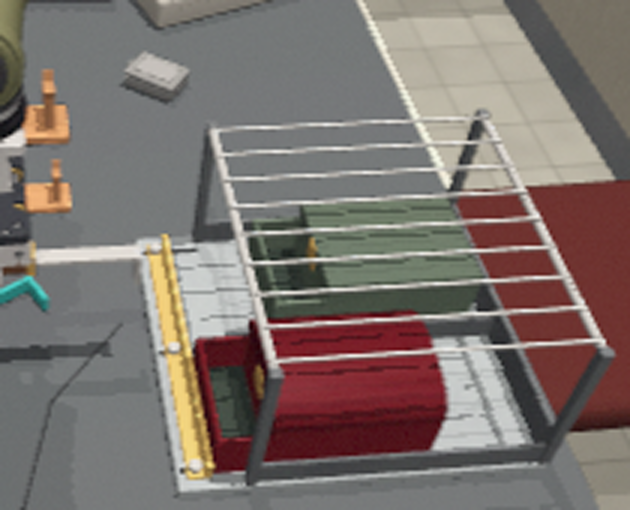

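```bash
python3 -m jog '0 30 0 0 0 0 1; 0 65 0 0 0 0 1; 0 100 0 0 0 0 1; 0 135 0 0 0 0 1; 0 170 2 0 0 0 1; 0 205 4 0 0 0 1; 0 240 6 0 0 0 1; 0 270 8 0 0 0 1; 0 295 8 0 0 0 1; 0 310 8 0 0 0 1' 50 | grep -E 'ee_pos|eef'; python3 -m jog '4 12 0 0 0 -0.2 1; 9 25 0 0 0 -0.2 1; 14 32 0 0 0 -0.2 1; 14 33 0 0 0 -0.2 1; 14 33 0 0 0 -0.2 1' 
python3 - <<'E'
from h import *
import pickle
o=get_obs();print(o['ee_pos'],o['eef_rot'],o['time_s'],o['force'],o['moment'])
for n in ['scene','side']:
    c=camera(n); W=world(c); I=c['img'].astype(int)
    m=(W[...,1]>.25)&(W[...,1]<.37)&(W[...,2]>.09)&(W[...,2]<.17)&(W[...,0]>.36)&(W[...,0]<.62)
    q=W[m]; q=q[(q[:,0]>.475)]; print(n,q[:,0].max())
    for x0 in np.arange(.49,.59,.01):
        r=q[abs(q[:,0]-x0)<.005]
        if len(r): print(round(x0,3),len(r),r[:,1].mean().round(4),np.percentile(r[:,2],[2,98]).round(4))
    if n=='side': save('sd12',cv2.resize(c['img'][80:180,230:390],None,fx=4,fy=4,interpolation=cv2.INTER_CUBIC))
    else: save('sc12',cv2.resize(c['img'][120:250,320:480],None,fx=4,fy=4,interpolation=cv2.INTER_CUBIC))
c=camera('wrist'); save('w12',c['img']);W=world(c)
m=(W[...,2]>.1)&(W[...,2]<.16)&(W[...,1]>.28)&(W[...,1]<.37)&(W[...,0]<.47); q=W[m]
for x0 in np.arange(.37,.43,.01):
    r=q[abs(q[:,0]-x0)<.004]
    if len(r): print('w',round(x0,3),len(r),np.percentile(r[:,1],[3,97]).round(4),np.median(r[:,2]).round(4))
E
```

```text
ee_pos: [0.4212, 0.3028, 0.132]
eef_rot: [-1.57, -0.003, -0.016]
time_s: 23.65
ee_pos: [0.4351, 0.3357, 0.1315]
eef_rot: [-1.571, -0.002, -0.02]
force: [-0.2, 0.3, -2.0]
grip_width: 0.0179
[0.43509718 0.33570499 0.13147705] [-1.57081339 -0.00232213 -0.01953456] 23.65 [-0.23396116  0.28506378 -2.01156199] [ 0.08526576 -0.04721062  0.03318507]
scene 0.5739886916005928
0.49 12 0.3335 [0.1515 0.1556]
0.5 15 0.3318 [0.1521 0.1563]
0.51 15 0.332 [0.1516 0.1567]
0.52 10 0.3318 [0.1522 0.1555]
0.53 15 0.3314 [0.1499 0.1578]
0.54 17 0.3324 [0.151  0.1564]
0.55 11 0.3306 [0.1525 0.1576]
0.56 18 0.3305 [0.1302 0.1558]
0.57 77 0.3315 [0.1195 0.1542]
side 0.5676275862471158
0.49 12 0.3313 [0.1493 0.1562]
0.5 12 0.3309 [0.1487 0.1549]
0.51 12 0.3303 [0.1501 0.1534]
0.52 12 0.3309 [0.1478 0.1534]
0.53 13 0.3303 [0.1457 0.1556]
0.54 14 0.3312 [0.1477 0.154 ]
0.55 12 0.3317 [0.1506 0.155 ]
0.56 20 0.3325 [0.1181 0.1536]
0.57 12 0.3262 [0.1197 0.1532]
w 0.37 34 [0.3282 0.3451] 0.1535
w 0.38 15 [0.3277 0.3453] 0.1596
w 0.39 20 [0.3279 0.3453] 0.1597
w 0.4 23 [0.3275 0.3453] 0.1593
w 0.41 27 [0.3272 0.3453] 0.159
w 0.42 17 [0.3275 0.3446] 0.1594
```

View pics/w12.png

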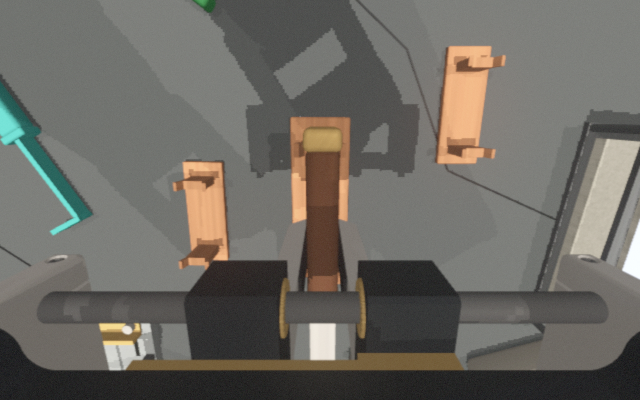

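View pics/sd12.png

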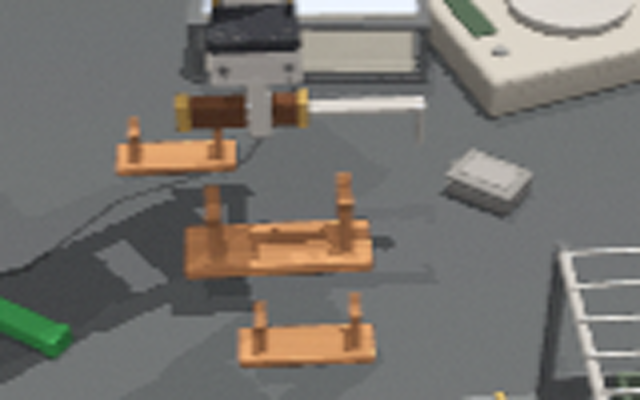

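```bash
python3 - <<'E'
from h import *
import pickle
o=get_obs(); 
cur={n:camera(n) for n in ['scene','side','wrist']}
pickle.dump(cur,open('cur12.pkl','wb'))
tcp4=np.array([.4241,.3133,.1233]); tcpn=o['ee_pos']
for n in ['scene','side']:
  for lab,c,t in [('before',pickle.load(open(n+'4.pkl','rb')),tcp4),('now',cur[n],tcpn)]:
    W=world(c)-t; I=c['img'].astype(int)
    near=(abs(W[...,1])<.03)&(W[...,2]>-.03)&(W[...,2]<.05)
    wood=near&(W[...,0]>-.075)&(W[...,0]<.045)&(I[...,0]>I[...,2]*1.5)&((W[...,0]<-.015)|(W[...,0]>.015))
    bar=near&(W[...,0]>.05)&(W[...,0]<.125)&(W[...,2]>.005)
    a=W[wood]; b=W[bar]
    out=[]
    # mean z in x bins
    for q,xs in [(a,(-.055,-.035,-.02,.03)),(b,(.06,.08,.1,.12))]:
        for x in xs:
            r=q[abs(q[:,0]-x)<.01]; out.append((x,len(r),tuple((np.percentile(r[:,2],[50,97])*1e3).round(1)) if len(r)>2 else None))
    print(n,lab,out)
E
```

```text
scene before [(-0.055, 1, None), (-0.035, 3, (np.float64(32.9), np.float64(34.6))), (-0.02, 2, None), (0.03, 37, (np.float64(31.6), np.float64(35.6))), (0.06, 21, (np.float64(23.1), np.float64(26.2))), (0.08, 28, (np.float64(23.6), np.float64(26.5))), (0.1, 25, (np.float64(23.3), np.float64(25.0))), (0.12, 21, (np.float64(23.4), np.float64(25.8)))]
scene now [(-0.055, 2, None), (-0.035, 0, None), (-0.02, 4, (np.float64(32.7), np.float64(34.2))), (0.03, 47, (np.float64(29.1), np.float64(34.2))), (0.06, 25, (np.float64(22.7), np.float64(25.8))), (0.08, 27, (np.float64(23.5), np.float64(25.4))), (0.1, 25, (np.float64(22.6), np.float64(24.3))), (0.12, 25, (np.float64(22.2), np.float64(24.9)))]
side before [(-0.055, 54, (np.float64(26.2), np.float64(33.0))), (-0.035, 54, (np.float64(26.6), np.float64(32.3))), (-0.02, 38, (np.float64(27.9), np.float64(32.5))), (0.03, 43, (np.float64(24.7), np.float64(33.7))), (0.06, 24, (np.float64(21.9), np.float64(24.0))), (0.08, 25, (np.float64(21.3), np.float64(26.0))), (0.1, 24, (np.float64(21.6), np.float64(22.7))), (0.12, 23, (np.float64(21.0), np.float64(23.3)))]
side now [(-0.055, 53, (np.float64(27.8), np.float64(34.5))), (-0.035, 49, (np.float64(25.5), np.float64(33.1))), (-0.02, 38, (np.float64(25.5), np.float64(32.7))), (0.03, 44, (np.float64(28.1), np.float64(33.8))), (0.06, 24, (np.float64(21.3), np.float64(24.6))), (0.08, 23, (np.float64(20.1), np.float64(23.1))), (0.1, 28, (np.float64(20.6), np.float64(23.1))), (0.12, 18, (np.float64(21.0), np.float64(25.3)))]
```

```bash
python3 -m jog '1 -2.4 -8 0 0 -0.2 1; 1 -2.4 -20 0 0 -0.2 1; 1 -2.4 -34 0 0 -0.2 1; 1 -2.4 -48 0 0 -0.2 1; 1 -2.4 -58 0 0 -0.2 1; 1 -2.4 -66 0 0 -0.2 1; 1 -2.4 -72 0 0 -0.2 1; 1 -2.4 -77 0 0 -0.2 1; 1 -2.4 -81 0 0 -0.2 1; 1 -2.4 -81 0 0 -0.2 1' 50
```

```text
time_s: 24.78
ee_pos: [0.4361, 0.3328, 0.0506]
eef_rot: [-1.571, -0.003, -0.024]
force: [0.8, 0.3, -1.9]
grip_width: 0.0176
```

```bash
python3 -m jog '0 0.3 -2 0 0 0 1; 0 0.4 -4 0 0 0 1; 0 0.4 -5.5 0 0 0 1; 0 0.4 -7 0 0 0 1; 0 0.4 -7 0 0 0 1' 50
python3 - <<'E'
from h import *
c=camera('side'); save('sd13',cv2.resize(c['img'][80:180,230:390],None,fx=4,fy=4,interpolation=cv2.INTER_CUBIC))
o=get_obs();print(o['ee_pos'],o['eef_rot'],o['force'],o['moment'])
E
```

```text
time_s: 25.2
ee_pos: [0.436, 0.3332, 0.0434]
eef_rot: [-1.571, -0.002, -0.024]
force: [-0.6, -0.8, -1.5]
grip_width: 0.0178
[0.4360457  0.33321791 0.04348807] [-1.57066481 -0.00247824 -0.02372131] [ 0.88402412  0.22182587 -0.255162  ] [ 0.16386961 -0.0581942   0.02302655]
```

View pics/sd13.png

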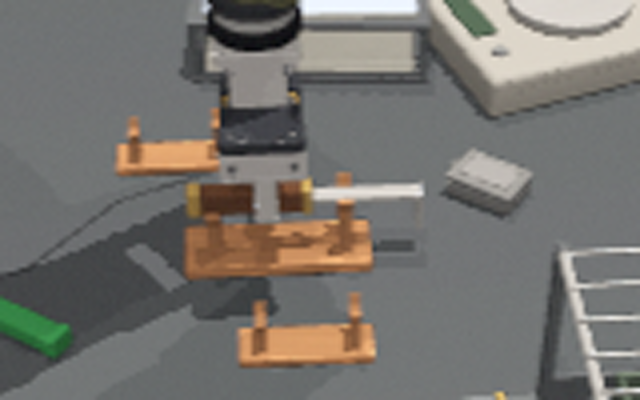

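```bash
python3 -m jog '0 0 -0.4 0 0 0 1; 0 0 -0.8 0 0 0 1; 0 0 -0.8 0 0 0 1' 50 | grep -E 'ee_pos|force'; python3 -m jog '0 0 0 0 0 0 0.78; 0 0 0 0 0 0 0.75; 0 0 0 0 0 0 0.7; 0 0 0 0 0 0 0.6; 0 0 0 0 0 0 0.5; 0 0 0 0 0 0 0.4; 0 0 0 0 0 0 0.3; 0 0 0 0 0 0 0.3; 0 0 0 0 0 0 0.3; 0 0 0 0 0 0 0.3' 10
```

```text
ee_pos: [0.4361, 0.3333, 0.0429]
force: [-0.2, -0.8, 0.7]
time_s: 26.33
ee_pos: [0.4361, 0.3333, 0.0429]
eef_rot: [-1.57, -0.003, -0.024]
force: [-0.9, -0.8, -0.5]
grip_width: 0.0655
```

```bash
python3 -m jog '0 0 5 0 0 0 0.3; 0 0 12 0 0 0 0.3; 0 0 22 0 0 0 0.3; 0 0 40 0 0 0 0.3; 0 0 60 0 0 0 0.3; 0 0 80 0 0 0 0.3; 0 0 105 0 0 0 0.3; -5 0 130 0 0 0 0.3; -15 0 155 0 0 0 0.3; -15 0 155 0 0 0 0.3'
python3 - <<'E'
from h import *
import pickle
c=camera('wrist'); save('w14',c['img']); W=world(c)
m=(W[...,2]>.05)&(W[...,2]<.09)&(W[...,1]>.28)&(W[...,1]<.37); q=W[m]
for x0 in np.arange(.37,.58,.02):
    r=q[abs(q[:,0]-x0)<.004]
    if len(r): print(round(x0,3),len(r),np.mean(np.percentile(r[:,1],[3,97])).round(4),np.median(r[:,2]).round(4))
c=camera('scene'); save('sc14',c['img']); W0=world(pickle.load(open('scene0.pkl','rb')))
c=camera('side'); W=world(c);I=c['img'].astype(int); save('side14',c['img'])
mar=(I[...,0]>45)&(I[...,0]>I[...,1]*1.6)&(I[...,0]>I[...,2]*1.6)&(I[...,1]<90)&(W[...,0]>.58)&(W[...,2]<.13)&(W[...,1]<-.02)&(W[...,1]>-.2)
for y0 in np.arange(-.16,-.05,.02):
    q=W[mar&(abs(W[...,1]-y0)<.008)&(W[...,2]>.045)&(W[...,2]<.066)]
    b=W[(abs(W[...,1]-y0)<.01)&(W[...,2]>.026)&(W[...,2]<.036)&(W[...,0]>.58)&(W[...,0]<.64)&~mar]
    if len(q)>3: print(round(y0,3),len(q),np.percentile(q[:,0],[3,10]).round(4),'bar',len(b),np.percentile(b[:,0],[90,99]).round(4) if len(b) else '')
o=get_obs();print(o['ee_pos'],o['force'],o['grip_width'],o['time_s'])
E
```

```text
time_s: 27.17
ee_pos: [0.4215, 0.3343, 0.204]
eef_rot: [-1.566, -0.009, -0.023]
force: [1.3, 0.7, 1.0]
grip_width: 0.0659
0.37 125 0.3356 0.0738
0.39 263 0.3342 0.0625
0.41 122 0.3349 0.0733
0.43 112 0.3345 0.0732
0.45 110 0.334 0.0733
0.47 128 0.3335 0.0742
0.49 86 0.3331 0.0643
0.51 143 0.3315 0.0642
0.53 78 0.3316 0.064
0.55 75 0.3311 0.0642
-0.16 18 [0.6049 0.6053] bar 17 [0.6048 0.6052]
-0.14 16 [0.6052 0.6052] bar 15 [0.6051 0.6057]
-0.12 15 [0.6056 0.6058] bar 15 [0.6052 0.6056]
-0.1 14 [0.6063 0.6066] bar 16 [0.6057 0.6059]
-0.08 22 [0.6064 0.6067] bar 13 [0.6062 0.6069]
-0.06 72 [0.607  0.6108] bar 13 [0.607  0.6077]
[0.42108016 0.33326895 0.19820359] [ 0.34062613 -0.438334   -0.0231054 ] 0.06579242924541694 27.3167
```

View pics/w14.png

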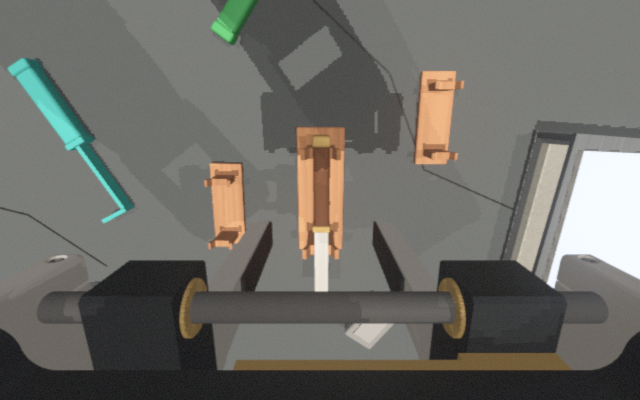

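View pics/sc14.png

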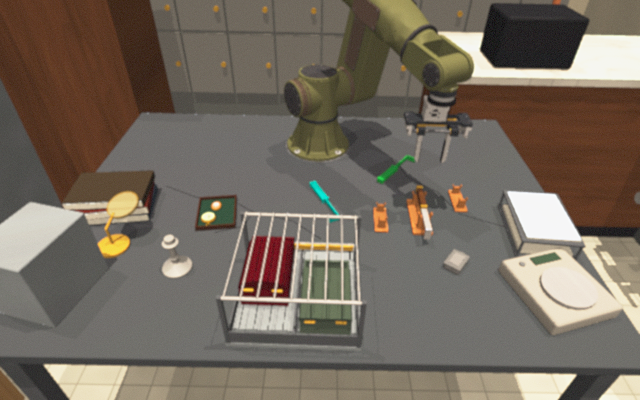

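View pics/side14.png

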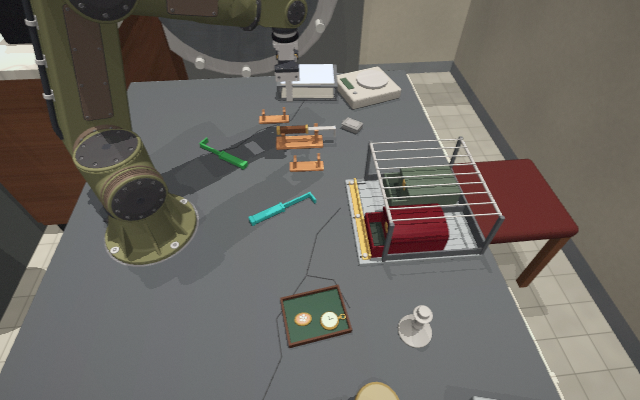

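```bash
python3 -c "
from h import *
print(hand_in())"
```

```text
the job is handed in; nothing more can be done
None
```

I hooked the maroon tin behind its front wall and drew it forward until it met the brass stop bar, using the hook alone. I then unhooked it, laid the hook back in the largest rest, let go and handed the job in at about 27 s.

- **Pull:** the tin slid at about 3–4.5 N at 5–18 mm/s and met the bar at creep speed, a few mm/s. I then raised the pull in small steps to about 14 N. The largest reading was 14.1 N along the pull, about 16 N with the vertical part included. I only read the force between moves, so a brief peak inside a move would not show.
- **Tin:** after release, the side camera put its front face within about 0.7 mm of the bar's rear face along the whole width, at the same angle.
- **Hook:** it lies level in its rest within about 1 mm of where it started, and the gripper is open about 16 cm above it.
- **Everything else:** by eye, nothing else looks moved in the last scene and side pictures; I did not measure each item.

One check looked off at first: height readings above the rest hinted that the hook had tilted about 1–2° in the grip. A before-and-after comparison showed no change beyond the noise, and the hook lay down normally.

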